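Ready the craft lamp and board stack

ROBOT

A 6-joint arm with a two-finger parallel gripper is mounted at the origin on the work surface. World frame = base frame: x ahead of the robot, y to its left, z up, the work surface at z = 0. Lengths are in m, angles in rad, forces in N, time in s.
With the tool pointing down it reaches from about 0.35 to 0.925 m from the base axis. Payload 6.4 kg.
Tool frame: the origin (TCP) lies between the finger pads; the fingertips stand 25 mm ahead of it and the grasp point (between the pads) lies 6 mm ahead of it; z points along the fingers, y is the line along which they close (so a half turn about z gives the same grasp; the last joint's range is limited). The gripper opens to 94 mm and grips with 3 to 60 N. Pads are 16 mm wide; open, the fingers measure 119 mm over their backs; the gripper's body (75 mm by 177 mm) begins 78 mm behind the grasp point.
Start: joints at [-1.366, 0.245, 1.558, -0, 1.339, -0.174], TCP at [0.24, -0.604, 0.23] pointing down, gripper open.
Joint ranges: [-3.13, 3.13], [-1.02, 2.26], [0.13, 2.54], [-0.95, 4.09], [0.21, 2.88], [-2.74, 2.74]. Speed limits (rad/s): [2.57, 2.57, 3.14, 3.14, 3.14, 3.14].

INTERFACE

Orientations are given as a unit quaternion [x, y, z, w].
In Python, from station import env gives the robot as it stands.
- The arm moves only by the tool move_arm, never from a script. Its argument "plan" is one flat list of numbers, 6 for each row, row after row: the shift along the tool's x, y, z normalised to -1 to 1, where 1 is 100 mm, then the turn, a rotation vector about the tool's x, y, z normalised to -1 to 1, where 1 is 1.5 rad. A call has exactly 5 rows; each row is the pose to reach, as a shift and turn from the pose commanded when the call began, along the tool's axes at that moment; what a row does not reach only later rows make up. A row lasts 1/12 s, in which the tool goes at most 41.7 mm and 7.16 degrees, less where a joint would pass 70% of its speed; a pose out of reach is approached as far as the arm can. A call with a number of a shift or a turn outside -1 to 1 is refused whole. A call with a gripper value outside its range is refused whole. "hand" is the opening, from 0 (shut) to 1 (fully open), set as the call begins (left out, the last holds). The fingers move at their own pace and stop on an object; the grip force is fixed at half the most. Time passes only in rows, so rows that repeat a pose let the fingers close, or fill a call up. It gives the time, the measured TCP pose, the force, the opening and the grip force at its end, in the units of the state.
- env.read_state(): the state, without advancing time (a new reading comes with each control period).
- env.get_image(name): name is "scene" or "top"; returns the picture (384x512x3 uint8, red, green, blue); there is no depth.
- env.camera_info(name): a dict with "fov_y" (degrees; the focal length in pixels is half the picture's height over the tangent of half this angle, whatever the lens; pixels are square), "cx", "cy" (the principal point, pixels), "eye" and "orientation" of the camera in the world. Camera axes: x right, y up, looking along -z (the intrinsics and any distortion apply to the point x, -y, -z); pixel columns grow to the right and rows downward; lengths in m; the calibration is good to about 2 mm. A picture is of the moment at which its call begins. camera_info takes no time and is no camera call.
- env.job_done(): hands the job in; it is judged then, once.
The state is a dict: "time": time; "joints": joint angles; "joint_vel": joint speeds; "effort": joint torques, N m; "position": TCP position; "ee_rot": TCP orientation; "contact_force": force on the tool from outside, world axes, zero at the start; "moment": the same for the moment, N m; "finger_gap": opening from 0.0 (shut) to 1.0 (fully open); "grip_force": force on a finger pad.
Only numpy, scipy, OpenCV 4.12 (cv2) and the standard library are available. Lean on these libraries where they do the work, as an engineer would, in place of code of your own. Each camera call takes 0.05 s, during which the arm holds its last target. There are 200 camera calls.

TASK

Get this craft place ready for the next group: stack all the craft boards flat on the grey corner jig (either face up), each one square and pushed up against the blue fences on both sides. Twist the orange grip on the lamp mast anticlockwise to unlock it, raise the mast until its yellow ring is level with the red pointer and twist the grip fully back to lock it; only after that swing the lamp by its black knob until it is over the middle of the stack place. Do not disturb the glue bottle, the glue stick or the crayon box.

Things in the scene. Friction and masses are not known exactly. Their poses are not given: they have to be found in the camera images.
- board1: Flat wooden craft board, 110 x 52 x 13 mm (x, y, z), plain wood edges, a red picture on both faces (either face may be up), 40 to 75 g. Origin at its centre, 6.5 mm above what it lies on. Absent in some starts.
- board2: As board1, green picture. Absent in some starts.
- board3: As board1, blue picture. Absent in some starts.
- board4: As board1, orange picture. Absent in some starts.
- board5: As board1, yellow picture. Absent in some starts.
- jig: Fixed corner jig: grey plate 150 x 100 x 6 mm, origin centre of its underside, with blue fence blocks 10 mm thick, 62 mm high. Two on the +y side: inner faces at y = +26 mm, x -53 to -27 and +27 to +53 mm (a finger passes the gap). One at the -x end: inner face at x = -55 mm, y -20 to +20 mm. A board touching all three is centred on the origin, long side along x (either way).
- stack_spot (a point): Middle of the stack place, on the jig plate's upper face (6 mm above the table); axes as the jig's.
- stand: Fixed lamp stand beside the jig: dark foot 120 x 90 x 12 mm, grey square sleeve 44 x 44 mm up to 115 mm height holding the telescoping mast. Origin on the mast's vertical axis, at table level; z up. A thin steel gauge rod 237 mm high stands at x = -65 mm in its frame and carries the red pointer.
- mast (a joint): Height of the telescoping mast, m: 0 = fully down, 0.085 = fully up. The mast slides up and down with 7 N of friction (plus 4 N of weight) and stays where it is left when unlocked; when the grip is locked it is held fast (against about 30 N). It carries the ring, lamp arm and twist grip with it.
- twist (a joint): Angle of the orange twist grip relative to the mast, rad, growing anticlockwise seen from above: 0 = stop, locked; it is free of the lock above about 0.5; 1.2 = stop, fully unlocked. Turning takes up to 0.4 N m near the locked end. It stays where left.
- twist_grip (a point): Middle of the orange twist grip on top of the mast, a bar 50 x 16 x 34 mm (x, y, z of this point), on the mast axis; gripped from above across its 16 mm width. 84 mm above the ring. Its x axis is the stand's x axis when twist = 0 and turns with twist.
- ring (a point): Centre of the yellow ring (32 mm across, 10 mm high) on the sliding mast; 125 mm above the table when mast = 0.
- pointer_tip (a point): Tip of the red pointer, 30 mm from the mast axis: its height is the height that the middle of the yellow ring must have. It is set anew each time; leave it.
- lamp (a joint): Swing angle of the lamp arm about the mast's vertical axis, rad: 0 = arm along the stand's +y, growing clockwise seen from above (via the stand's +x at pi/2 to its -y at pi); range 0 to 3.6. Stiff (0.3 N m) and stays where it is left. The knob turns with the arm, so a firm grip should turn along with it.
- lamp_knob (a point): Middle of the black knob, a vertical pin 20 mm in diameter and 36 mm high standing on the centre of the white lamp disc (84 mm across, 16 mm thick); 155 mm from the mast axis, 70 mm above the ring. The arm bar runs from it to the mast at the disc's height, top of bar and disc 19 mm below this point.
- glue: White glue bottle with red cap, 48 mm across, 130 mm high; origin at its underside. Leave alone.
- gluestick: Orange glue stick standing up, 28 mm across, 85 mm high; origin at its underside. Leave alone.
- crayons: Yellow crayon box 75 x 100 x 28 mm; origin at the centre of its underside. Leave alone.
Mind the look-alikes: they are no part of the job. What is shaped like the board3 but purple or turquoise is not meant.

How it is judged:
By the outcome, as a careful person would: the job done as asked, in the order asked, and still so for the second after the job is handed in, with the robot touching nothing.
Of board1, board2, board3, board4, board5 only 3 to 5 are there at a start; the rules pass over those that are not, and their reading is None.
At some moment in a run one of board1, board2, board3, board4, board5 may be knocked a few centimetres aside while the robot is not near it.
Once in a run the grip may slacken for a moment while it holds something.
It also fails if it takes over 210 s, if anything falls off the work surface, if the arm or the gripper's body presses on something with over 40 N, if the wrist force passes 120 N, or if a joint passes its speed limit or range.

## Working session

There is one attempt and no reset: what is moved stays moved. The work goes in short steps, Python scripts to look and compute and a tool call to move; the robot and the scene stay as the last step left them, time stands still between calls to the robot, and variables do not carry over. Pictures are saved under pics/ and viewed, at most 14 in all, crops included, and the job is handed in when it is done.

Besides the shell and the picture viewer there is one more tool, called after ">>>" as name(argument=value, ...) on one line, values as JSON. move_arm: Moves the arm, as the interface text tells. Its arguments: {"type":"object","properties":{"plan":{"type":"array","items":{"type":"number"}},"hand":{"type":"number"}},"required":["plan"]}

```bash
ls; mkdir -p pics; python3 - <<'E'
from station import env
import cv2,numpy as np
for n in("scene","top"):
    im=env.get_image(n); cv2.imwrite(f"pics/{n}0.png",cv2.resize(im[:,:,::-1],(800,600),interpolation=cv2.INTER_CUBIC)); np.save(f"pics/{n}0.npy",im); print(n,env.camera_info(n))
print(env.read_state())
E
```

```text
pics
scene {'fov_y': 52.79954992549479, 'cx': 263.11374319897504, 'cy': 196.11318670776532, 'eye': array([0.98705041, 0.48155504, 1.06851295]), 'orientation': array([0.10582368, 0.29402612, 0.8970223 , 0.31257156])}
top {'fov_y': 53.52056525179687, 'cx': 263.4766749987298, 'cy': 189.07144484998338, 'eye': array([ 0.29112354, -0.03794449,  1.38142357]), 'orientation': array([-0.07193818,  0.07820514,  0.7182241 , -0.68765034])}
{'time': 0.1, 'joints': array([-1.36609239e+00,  2.45723067e-01,  1.55888450e+00, -8.14661414e-07,
        1.33870478e+00, -1.74108271e-01]), 'joint_vel': array([ 3.41416591e-04, -1.97795890e-03, -5.51726967e-03,  1.60424535e-03,
        2.23311313e-03,  7.00774022e-05]), 'effort': array([-5.92348279e-04, -4.16913199e+01, -3.15525413e+01,  6.87153800e-02,
        3.09734128e-02, -4.94305482e-05]), 'position': array([ 0.24027853, -0.60342211,  0.22947315]), 'ee_rot': array([ 9.82115844e-01,  1.88275673e-01, -1.35496185e-05, -8.59743976e-04]), 'contact_force': array([0.43359225, 0.10349885, 0.15435119]), 'moment': array([-0.03851644,  0.02485095, -0.00093336]), 'grip_force': 0.0, 'finger_gap': 0.999487239527589}
```

View pics/scene0.png

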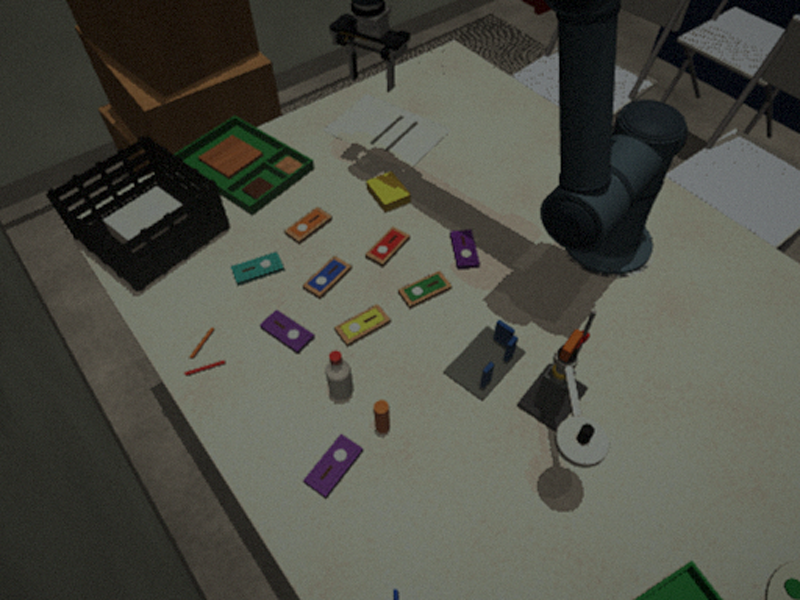

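View pics/top0.png

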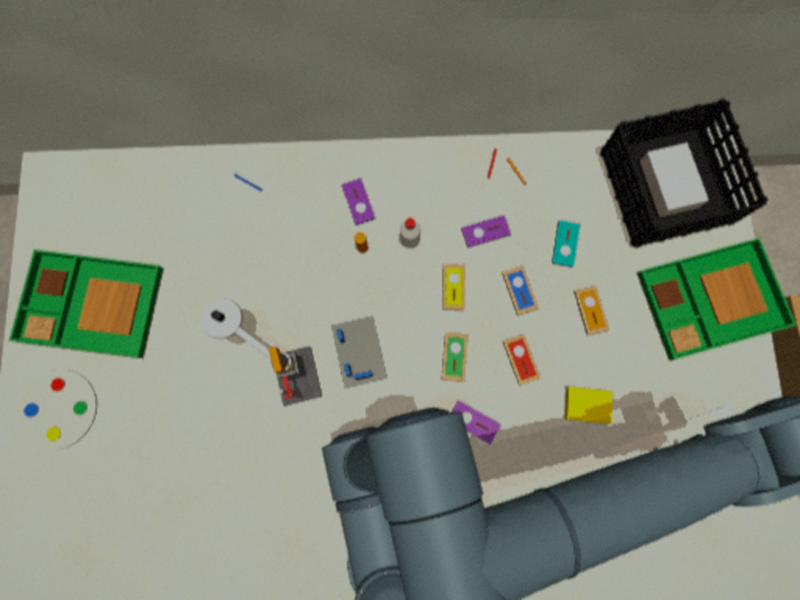

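The pictures (800x600) show five target boards. In the top view they are yellow (453,287), blue (520,290), orange (591,310), green (455,357) and red (521,360). The look-alikes are purple (358,201), (486,231) and (476,422), and turquoise (566,243). The jig is at (358,352), the grip at (278,358), the knob at (217,316) and the red pointer at (288,385).

```bash
cat > h.py <<'E'
from station import env
import cv2,numpy as np
from scipy.spatial.transform import Rotation as R
CI={n:env.camera_info(n) for n in("scene","top")}
F={n:192/np.tan(np.radians(c["fov_y"])/2) for n,c in CI.items()}
def ray(n,u,v):
    c=CI[n]; d=np.array([(u-c["cx"])/F[n],-(v-c["cy"])/F[n],-1.]); return c["eye"],R.from_quat(c["orientation"]).apply(d)
def plane(n,u,v,z):
    e,d=ray(n,u,v); return (e+d*(z-e[2])/d[2])
def proj(n,p):
    c=CI[n]; q=R.from_quat(c["orientation"]).inv().apply(np.asarray(p)-c["eye"]); return np.array([c["cx"]+F[n]*q[0]/-q[2],c["cy"]+F[n]*q[1]/q[2]])
def tri(a,b):
    (e1,d1),(e2,d2)=ray("scene",*a),ray("top",*b)
    s=np.linalg.lstsq(np.c_[d1,-d2],e2-e1,rcond=None)[0]; p,q=e1+s[0]*d1,e2+s[1]*d2
    return (p+q)/2,np.linalg.norm(p-q)
HUE={"board1":(0,5),"board4":(6,17),"board5":(22,33),"board2":(45,75),"board3":(100,125)}
def blobs(n,im,lo,hi,smin=110,vmin=40,amin=15):
    h=cv2.cvtColor(im,cv2.COLOR_RGB2HSV); m=((h[...,0]>=lo)&(h[...,0]<=hi)&(h[...,1]>=smin)&(h[...,2]>=vmin)).astype(np.uint8)
    return [c for c in cv2.findContours(m,cv2.RETR_EXTERNAL,cv2.CHAIN_APPROX_NONE)[0] if cv2.contourArea(c)>=amin]
def avg(n,k=4): return np.mean([env.get_image(n).astype(float) for _ in range(k)],0).round().astype(np.uint8)
def rect(n,c,z):
    w=np.array([plane(n,*p[0],z)[:2] for p in cv2.convexHull(c)],np.float32)
    (x,y),(a,b),t=cv2.minAreaRect(w*1000)
    if a<b: a,b,t=b,a,t+90
    return x/1000,y/1000,(t+90)%180-90,a,b
E
python3 - <<'E'
from h import *
for n in("top","scene"):
    im=np.load(f"pics/{n}0.npy"); print(n)
    for k,(lo,hi) in HUE.items():
        for c in blobs(n,im,lo,hi):
            r=rect(n,c,.013); 
            if 60<r[3]<130 and r[4]<70: print(k,np.round(r,3),(c.mean(0)[0]*800/512).round())
    if n=="top":
        for c in blobs(n,im,100,125,90,30,3): 
            p=c.reshape(-1,2).mean(0)
            if p[0]<260 and p[1]>190: print("fence",p*1.5625,plane(n,*p,.068).round(3))
c=lambda n,x0,y0,w,h:cv2.resize(np.load(f"pics/{n}0.npy")[y0:y0+h,x0:x0+w,::-1],None,fx=6,fy=6,interpolation=cv2.INTER_CUBIC)
a=c("scene",280,190,120,96); b=c("top",125,190,130,70)
cv2.imwrite("pics/c1.png",a); cv2.imwrite("pics/c2.png",b)
E
```

```text
top
board1 [ 0.427 -0.302 15.935 84.394 33.385] [521. 359.]
board1 [  0.914  -0.269 -17.17   77.847   6.566] [491. 163.]
board4 [  0.428  -0.303  15.879 101.33   44.027] [522. 359.]
board5 [ 0.605 -0.156 -3.202 91.433 37.171] [453. 286.]
board2 [ 0.44  -0.148 -7.935 86.889 37.089] [454. 356.]
board3 [ 0.59  -0.313 14.856 85.002 34.466] [520. 289.]
fence [ 30.33854167 409.375     ] [0.358 0.779 0.068]
fence [362.125 374.625] [0.402 0.061 0.068]
fence [346.78308824 369.11764706] [0.415 0.094 0.068]
fence [339.52205882 334.74264706] [0.492 0.108 0.068]
scene
board1 [  0.918  -0.263 -17.357  75.444   7.578] [205. 367.]
board1 [ 0.428 -0.301 16.178 88.87  35.734] [387. 244.]
board4 [7.0500e-01 4.3000e-02 5.2793e+01 6.5883e+01 2.7229e+01] [381. 416.]
board4 [ 0.297  0.157 15.584 86.979 22.757] [571. 344.]
board4 [ 0.895 -0.321 28.682 76.188  8.139] [201. 342.]
board4 [  0.607  -0.152  -3.728 108.321  50.644] [364. 327.]
board4 [  0.443  -0.145  -7.591 109.547  52.258] [427. 291.]
board4 [  0.593  -0.308  13.841 109.363  50.698] [330. 278.]
board4 [  0.43   -0.298  16.296 109.     51.124] [387. 245.]
board4 [  0.539  -0.472  10.616 108.744  52.582] [307. 224.]
board5 [ 0.605 -0.156 -4.166 91.404 39.471] [361. 323.]
board2 [ 0.44  -0.148 -6.315 86.896 35.265] [424. 287.]
board3 [ 0.592 -0.313 16.65  85.72  34.273] [326. 275.]
```

View pics/c1.png

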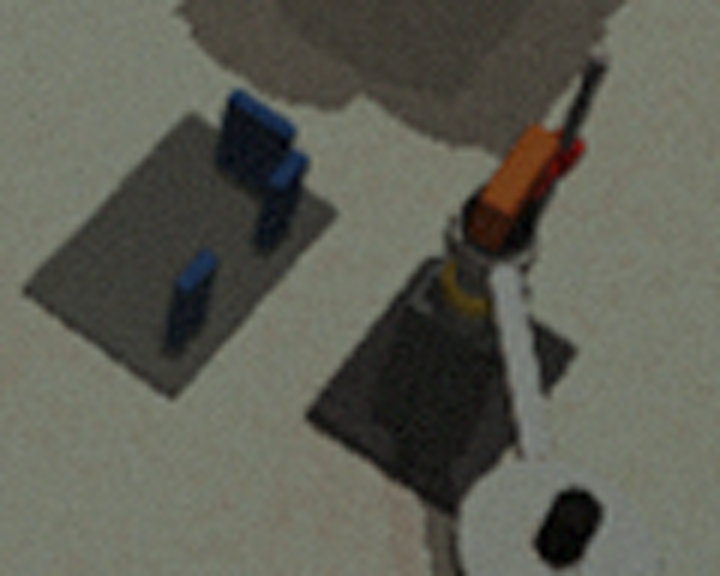

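View pics/c2.png

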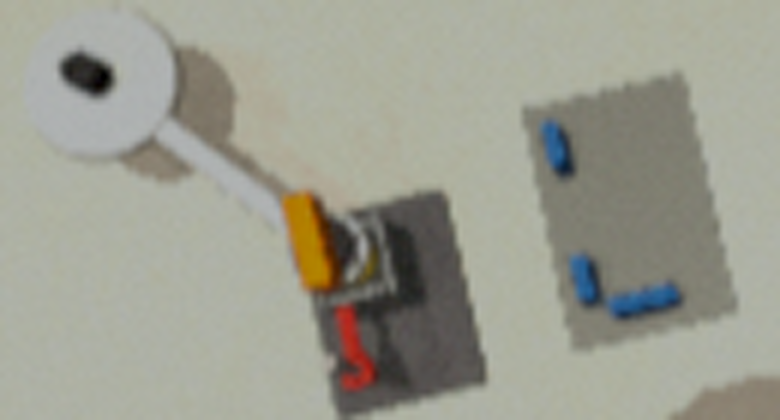

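The crops confirm that the jig's two +y fences face the robot's left and its -x fence faces the robot. They also show the grip locked along stand x, and the red pointer running from the rod towards the mast. The grip partly hides it in the scene view.

```bash
python3 - <<'E'
from h import *
S=lambda x,y:(280+(x-2.5)/6,190+(y-2.5)/6); T=lambda x,y:(125+(x-2.5)/6,190+(y-2.5)/6)
print("plate top");
P=[plane("top",*T(*c),.006)[:2] for c in[(522,105),(685,72),(738,312),(573,350)]]
Q=[plane("scene",*S(*c),.006)[:2] for c in[(25,290),(173,397),(335,213),(192,112)]]
for A in(P,Q):
    A=np.array(A); r=cv2.minAreaRect((A*1000).astype(np.float32)); print(A.mean(0).round(4),r)
print("foot scene")
A=np.array([plane("scene",*S(*c),.012)[:2] for c in[(432,255),(575,350),(450,515),(307,415)]]); print(A.mean(0),cv2.minAreaRect((A*1000).astype(np.float32)))
print("foot top",[plane("top",*T(*c),.012)[:2].round(4) for c in[(445,192),(487,382),(340,415)]])
for nm,s,t in[("knobtop",(580,500),(78,68)),("griptop far",(545,130),(303,195)) ,("gripmid",(510,180),(308,243)),("rodtop",(598,56),(343,385)),("redrod",(575,150),(355,380))]:
    p,e=tri(S(*s),T(*t)); print(nm,p.round(4),round(e,4))
# orange board in top
im=np.load("pics/top0.npy")
for c in blobs("top",im,8,22,90,40,60): print("or",np.round(rect("top",c,.013),3),c.mean(0)[0]*1.5625)
im=np.load("pics/scene0.npy")
for c in blobs("scene",im,22,35,100,30,2):
  p=c.reshape(-1,2).mean(0)
  if p[0]>300: print("yellow ring?",p,cv2.contourArea(c))
E
```

```text
plate top
[0.4627 0.072 ] ((463.2448425292969, 72.18196105957031), (151.940673828125, 101.09722900390625), 10.49409008026123)
[0.4629 0.0746] ((462.0494689941406, 74.46582794189453), (149.7029571533203, 97.82012176513672), 11.07461929321289)
foot scene
[0.41500969 0.21681791] ((414.94696044921875, 216.15997314453125), (121.27481842041016, 87.14820861816406), 11.380911827087402)
foot top [array([0.4767, 0.182 ]), array([0.3627, 0.1581]), array([0.3472, 0.2449])]
knobtop [0.5214 0.3389 0.2163] 0.0012
griptop far [0.4388 0.2183 0.2671] 0.0184
gripmid [0.4271 0.2184 0.2136] 0.0032
rodtop [0.3535 0.1995 0.2234] 0.0007
redrod [0.3582 0.2073 0.1612] 0.0027
or [ 0.45   0.261 13.963 63.991 25.798] [275.7421875 359.375    ]
or [  0.427  -0.301  16.365 106.92   51.267] [521.01362179 359.15464744]
or [  0.439  -0.148  -7.544 106.847  50.527] [454.00978916 356.53237952]
or [  0.459  -0.684 -77.584  59.955  46.939] [684.00735294 337.8370098 ]
or [ 0.548  0.81  81.211 61.007 47.482] [ 39.09254808 327.28365385]
or [  0.435  -0.919 -10.359 240.077  57.806] [790.33076299 345.60673701]
or [  0.534  -0.474  10.298 107.761  52.199] [590.88212025 309.77056962]
or [  0.565  -0.659 -76.828  59.431  54.974] [667.41477273 293.35227273]
or [  0.591   0.651  80.184 121.857 118.572] [109.27254098 306.26280738]
or [ 0.656  0.791 80.678 59.489 56.014] [ 51.45089286 281.50111607]
or [  0.56   -0.814 -77.097 121.758 118.33 ] [732.79903017 292.94181034]
or [  0.605  -0.155  -6.243 107.675  49.494] [453.0849359  286.65865385]
or [ 0.724  0.06   7.454 51.542 27.083] [360.72916667 241.45833333]
yellow ring? [356.79166667 239.16666667] 21.0
```

Candidates before the first reach (top view, 800x600):
- Red (521,360), green (455,357), blue (520,290), orange (591,310) and yellow (453,287) have wood edges, so these are the boards.
- Purple (358,201), (486,231), (476,422) and turquoise (566,243) are look-alikes.
- The crayon box (590,405) and the pencils are not boards.

I'll check this in one crop and plan the first reach.

```bash
cat >> h.py <<'E'
def yaw_of(q): x=R.from_quat(q).apply([1,0,0]); return np.degrees(np.arctan2(x[1],x[0]))
def go(wps,start=None):
    """wps: (x,y,z,yawdeg); prints per-call shift (units 0.1 m, tool axes) and turn (1.5 rad), splitting long legs"""
    if start is None:
        s=env.read_state(); start=(*s["position"],yaw_of(s["ee_rot"]))
        print("t",round(s["time"],1),"at",np.round(start,4))
    p=np.array(start,float)
    for w in wps:
        w=np.array(w,float)
        while True:
            d=w-p; y=np.radians(p[3])
            t=np.array([d[0]*np.cos(y)+d[1]*np.sin(y),d[0]*np.sin(y)-d[1]*np.cos(y),-d[2]])
            n=max(1,np.ceil(max(np.abs(t).max()/.1,np.linalg.norm(t)/.19,abs(d[3])/34)-1e-6))
            print(np.round(t/n*10,3),"turn",round(-np.radians(d[3])/n/1.5,3),"->",np.round(p+d/n,3))
            p=p+d/n
            if n==1: break
E
python3 - <<'E'
from h import *
a=np.load("pics/top0.npy")[165:285,270:400,::-1]; cv2.imwrite("pics/c3.png",cv2.resize(a,None,fx=5,fy=5,interpolation=cv2.INTER_CUBIC))
go([(.4285,-.3015,.14,16),(.4285,-.3015,.029,16)])
E
```

```text
t 0.1 at [ 0.2403 -0.6034  0.2295 21.7043]
[ 0.955 -0.703  0.298] turn 0.022 -> [ 0.303 -0.503  0.2   19.803]
[ 0.931 -0.734  0.298] turn 0.022 -> [ 0.366 -0.402  0.17  17.901]
[ 0.906 -0.765  0.298] turn 0.022 -> [ 0.428 -0.302  0.14  16.   ]
[0.    0.    0.555] turn -0.0 -> [ 0.428 -0.302  0.084 16.   ]
[0.    0.    0.555] turn -0.0 -> [ 0.428 -0.302  0.029 16.   ]
```

View pics/c3.png

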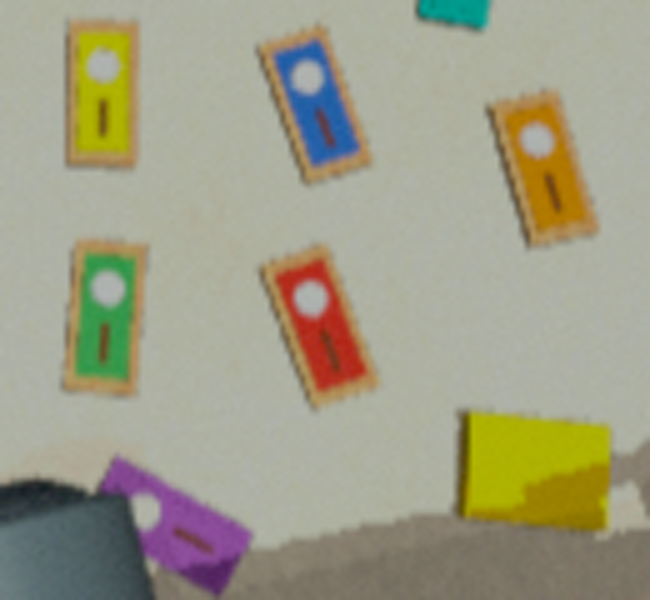

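The crop shows the five wood-edged boards, with red at (318,327). The purple, turquoise and crayon box are clearly different, so I reach for red.

>>> move_arm(plan=[0.955, -0.703, 0.3, 0, 0, 0.022, 0.955, -0.703, 0.3, 0, 0, 0.022, 0.955, -0.703, 0.3, 0, 0, 0.022, 0.955, -0.703, 0.3, 0, 0, 0.022, 0.955, -0.703, 0.3, 0, 0, 0.022], hand=1)

```text
time: 0.52
position: [0.3037, -0.5015, 0.1994]
ee_rot: [0.985, 0.173, -0.0, -0.001]
contact_force: [0.7, -1.5, -0.3]
finger_gap: 1.0
grip_force: 0.0
```

>>> move_arm(plan=[0.93, -0.735, 0.3, 0, 0, 0.022, 0.93, -0.735, 0.3, 0, 0, 0.022, 0.93, -0.735, 0.3, 0, 0, 0.022, 0.93, -0.735, 0.3, 0, 0, 0.022, 0.93, -0.735, 0.3, 0, 0, 0.022])

```text
time: 0.93
position: [0.3659, -0.4026, 0.1704]
ee_rot: [0.988, 0.157, -0.0, 0.0]
contact_force: [0.5, -0.9, 0.4]
finger_gap: 1.001
grip_force: 0.0
```

>>> move_arm(plan=[0.905, -0.765, 0.3, 0, 0, 0.022, 0.905, -0.765, 0.3, 0, 0, 0.022, 0.905, -0.765, 0.3, 0, 0, 0.022, 0.905, -0.765, 0.3, 0, 0, 0.022, 0.905, -0.765, 0.3, 0, 0, 0.022])

```text
time: 1.35
position: [0.4286, -0.3029, 0.1408]
ee_rot: [0.99, 0.14, -0.0, 0.0]
contact_force: [0.3, 0.0, -0.4]
finger_gap: 0.999
grip_force: 0.0
```

>>> move_arm(plan=[0, 0, 0.3, 0, 0, 0, 0, 0, 0.5, 0, 0, 0, 0, 0, 0.6, 0, 0, 0, 0, 0, 0.6, 0, 0, 0, 0, 0, 0.6, 0, 0, 0])

```text
time: 1.77
position: [0.4281, -0.3038, 0.0811]
ee_rot: [0.99, 0.138, 0.0, 0.0]
contact_force: [-0.0, -0.2, -0.3]
finger_gap: 0.999
grip_force: 0.0
```

>>> move_arm(plan=[0, 0, 0.3, 0, 0, 0, 0, 0, 0.45, 0, 0, 0, 0, 0, 0.52, 0, 0, 0, 0, 0, 0.52, 0, 0, 0, 0, 0, 0.52, 0, 0, 0])

```text
time: 2.18
position: [0.4289, -0.3031, 0.0298]
ee_rot: [0.99, 0.139, 0.001, 0.001]
contact_force: [0.6, 0.1, -0.3]
finger_gap: 1.002
grip_force: 0.0
```

>>> move_arm(plan=[0, 0, 0, 0, 0, 0, 0, 0, 0, 0, 0, 0, 0, 0, 0, 0, 0, 0, 0, 0, 0, 0, 0, 0, 0, 0, 0, 0, 0, 0], hand=0)

```text
time: 2.6
position: [0.4285, -0.3021, 0.0289]
ee_rot: [0.99, 0.139, 0.0, 0.0]
contact_force: [0.4, -0.7, 0.1]
finger_gap: 0.683
grip_force: 0.0
```

>>> move_arm(plan=[0, 0, 0, 0, 0, 0, 0, 0, 0, 0, 0, 0, 0, 0, 0, 0, 0, 0, 0, 0, 0, 0, 0, 0, 0, 0, 0, 0, 0, 0])

```text
time: 3.02
position: [0.4283, -0.3021, 0.0286]
ee_rot: [0.99, 0.139, 0.0, 0.0]
contact_force: [-0.5, -0.2, 0.8]
finger_gap: 0.55
grip_force: 30.0
```

>>> move_arm(plan=[0, 0, -0.1, 0, 0, 0, 0, 0, -0.3, 0, 0, 0, 0, 0, -0.6, 0, 0, 0, 0, 0, -0.8, 0, 0, 0, 0, 0, -1, 0, 0, 0])

```text
time: 3.43
position: [0.4284, -0.302, 0.1304]
ee_rot: [0.99, 0.139, 0.0, 0.0]
contact_force: [0.2, -0.6, -0.7]
finger_gap: 0.548
grip_force: 30.0
```

```bash
python3 - <<'E'
from h import *
print(env.read_state()["grip_force"],env.read_state()["finger_gap"])
go([(.472,.069,.15,10.9),(.472,.069,.036,10.9)])
E
```

```text
29.99899685382843 0.5475406968826126
t 3.4 at [ 0.4284 -0.302   0.1304 16.033 ]
[ 0.361 -0.861 -0.049] turn 0.015 -> [ 0.439 -0.209  0.135 14.75 ]
[ 0.342 -0.869 -0.049] turn 0.015 -> [ 0.45  -0.117  0.14  13.467]
[ 0.322 -0.877 -0.049] turn 0.015 -> [ 0.461 -0.024  0.145 12.183]
[ 0.302 -0.884 -0.049] turn 0.015 -> [ 0.472  0.069  0.15  10.9  ]
[0.   0.   0.57] turn -0.0 -> [ 0.472  0.069  0.093 10.9  ]
[0.   0.   0.57] turn -0.0 -> [ 0.472  0.069  0.036 10.9  ]
```

>>> move_arm(plan=[0.07, -0.17, 0, 0, 0, 0.015, 0.14, -0.34, 0, 0, 0, 0.015, 0.21, -0.52, 0, 0, 0, 0.015, 0.29, -0.69, 0, 0, 0, 0.015, 0.36, -0.86, -0.05, 0, 0, 0.015])

```text
time: 3.85
position: [0.4385, -0.208, 0.1331]
ee_rot: [0.992, 0.128, -0.001, -0.001]
contact_force: [-0.0, -0.1, -0.8]
finger_gap: 0.552
grip_force: 30.0
```

>>> move_arm(plan=[0.07, -0.17, 0, 0, 0, 0.015, 0.14, -0.34, 0, 0, 0, 0.015, 0.21, -0.52, 0, 0, 0, 0.015, 0.28, -0.7, 0, 0, 0, 0.015, 0.34, -0.87, -0.05, 0, 0, 0.015])

```text
time: 4.27
position: [0.4491, -0.1152, 0.1381]
ee_rot: [0.993, 0.117, -0.001, -0.001]
contact_force: [0.7, -0.0, -0.8]
finger_gap: 0.548
grip_force: 30.0
```

>>> move_arm(plan=[0.06, -0.17, 0, 0, 0, 0.015, 0.13, -0.35, 0, 0, 0, 0.015, 0.19, -0.53, 0, 0, 0, 0.015, 0.26, -0.7, 0, 0, 0, 0.015, 0.32, -0.88, -0.05, 0, 0, 0.015])

```text
time: 4.68
position: [0.4598, -0.0225, 0.1431]
ee_rot: [0.994, 0.106, -0.001, -0.0]
contact_force: [0.3, 0.9, -0.6]
finger_gap: 0.549
grip_force: 30.0
```

>>> move_arm(plan=[0.06, -0.25, 0, 0, 0, 0.015, 0.13, -0.5, 0, 0, 0, 0.015, 0.2, -0.7, 0, 0, 0, 0.015, 0.28, -0.82, 0, 0, 0, 0.015, 0.3, -0.885, -0.05, 0, 0, 0.015])

```text
time: 5.1
position: [0.4706, 0.0708, 0.1482]
ee_rot: [0.995, 0.096, -0.001, -0.0]
contact_force: [-0.0, -0.4, -0.9]
finger_gap: 0.549
grip_force: 30.0
```

>>> move_arm(plan=[0, 0, 0.15, 0, 0, 0, 0, 0, 0.3, 0, 0, 0, 0, 0, 0.45, 0, 0, 0, 0, 0, 0.57, 0, 0, 0, 0, 0, 0.57, 0, 0, 0])

```text
time: 5.52
position: [0.4693, 0.069, 0.0896]
ee_rot: [0.996, 0.095, -0.002, -0.0]
contact_force: [0.2, -0.3, -1.3]
finger_gap: 0.549
grip_force: 30.0
```

```bash
python3 - <<'E'
from h import *
go([(.472,.069,.036,10.9)])
im=avg("scene",2)
cv2.imwrite("pics/p1.png",cv2.resize(im[170:290,270:410,::-1],None,fx=5,fy=5,interpolation=cv2.INTER_CUBIC))
E
```

```text
t 5.5 at [ 0.4693  0.069   0.0896 10.8481]
[0.027 0.005 0.536] turn -0.001 -> [ 0.472  0.069  0.036 10.9  ]
```

View pics/p1.png

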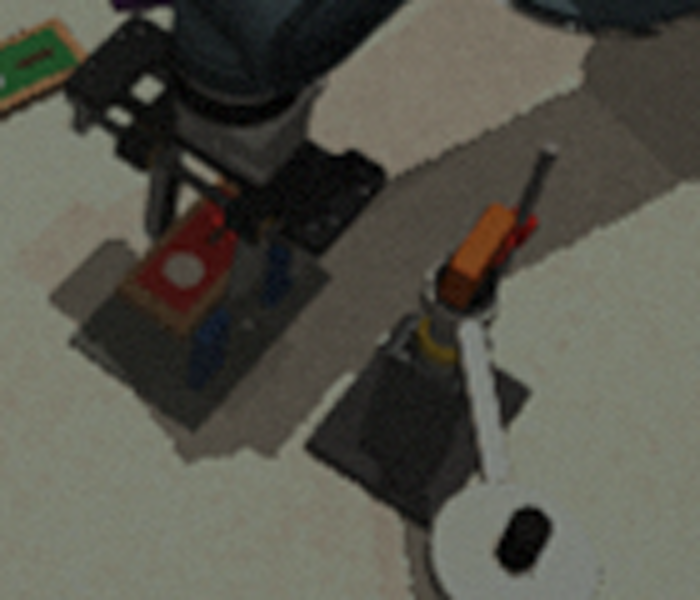

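The picture shows the board above the jig, square to it, with the finger lined up with the fence gap and the body clear of the mast. I lower it and then push it towards the fences.

>>> move_arm(plan=[0.03, 0, 0.13, 0, 0, 0, 0.03, 0, 0.26, 0, 0, 0, 0.03, 0, 0.39, 0, 0, 0, 0.03, 0, 0.5, 0, 0, 0, 0.03, 0, 0.53, 0, 0, 0])

```text
time: 6.03
position: [0.4737, 0.0697, 0.0378]
ee_rot: [0.996, 0.095, -0.001, -0.0]
contact_force: [-0.6, 0.6, -0.3]
finger_gap: 0.551
grip_force: 30.0
```

>>> move_arm(plan=[0, -0.02, 0, 0, 0, 0, 0, -0.04, 0, 0, 0, 0, 0, -0.06, 0, 0, 0, 0, 0, -0.06, 0, 0, 0, 0, 0, -0.06, 0, 0, 0, 0])

```text
time: 6.45
position: [0.4739, 0.0737, 0.0393]
ee_rot: [0.995, 0.095, 0.001, 0.003]
contact_force: [1.4, -11.2, -3.2]
finger_gap: 0.549
grip_force: 30.0
```

>>> move_arm(plan=[-0.02, 0, 0, 0, 0, 0, -0.04, 0, 0, 0, 0, 0, -0.06, 0, 0, 0, 0, 0, -0.08, 0, 0, 0, 0, 0, -0.08, 0, 0, 0, 0, 0])

```text
time: 6.87
position: [0.4688, 0.0726, 0.041]
ee_rot: [0.995, 0.095, 0.004, 0.002]
contact_force: [4.7, -7.1, -1.0]
finger_gap: 0.546
grip_force: 30.0
```

>>> move_arm(plan=[0, 0.03, 0, 0, 0, 0, 0, 0.03, 0.02, 0, 0, 0, 0, 0.03, 0.04, 0, 0, 0, 0, 0.03, 0.04, 0, 0, 0, 0, 0.03, 0.04, 0, 0, 0])

```text
time: 7.28
position: [0.4659, 0.0714, 0.0346]
ee_rot: [0.995, 0.095, 0.0, 0.0]
contact_force: [0.8, 1.0, 2.0]
finger_gap: 0.551
grip_force: 30.0
```

```bash
python3 - <<'E'
from h import *
s=env.read_state(); print(s["contact_force"],s["position"],s["joint_vel"].round(3)); go([(.4628,.0733,.035,10.9)])
E
```

```text
[0.84826409 0.98177481 1.98568888] [0.46587784 0.07143439 0.03458077] [ 0.002  0.002 -0.001  0.002  0.001  0.001]
t 7.3 at [ 0.4659  0.0714  0.0346 10.8911]
[-0.027 -0.024 -0.004] turn -0.0 -> [ 0.463  0.073  0.035 10.9  ]
```

>>> move_arm(plan=[-0.01, 0, -0.005, 0, 0, 0, -0.02, 0, -0.005, 0, 0, 0, -0.03, 0, -0.005, 0, 0, 0, -0.04, 0, -0.005, 0, 0, 0, -0.04, 0, -0.005, 0, 0, 0])

```text
time: 7.7
position: [0.4638, 0.071, 0.0357]
ee_rot: [0.996, 0.094, 0.003, -0.0]
contact_force: [6.6, 4.2, -3.1]
finger_gap: 0.548
grip_force: 30.0
```

>>> move_arm(plan=[-0.01, 0, 0, 0, 0, 0, -0.02, 0, 0, 0, 0, 0, -0.02, 0, 0, 0, 0, 0, -0.02, 0, 0, 0, 0, 0, -0.02, 0, 0, 0, 0, 0])

```text
time: 8.12
position: [0.4636, 0.0708, 0.0365]
ee_rot: [0.996, 0.094, 0.005, -0.001]
contact_force: [10.2, 5.5, -4.2]
finger_gap: 0.549
grip_force: 30.0
```

>>> move_arm(plan=[0.03, -0.02, 0.005, 0, 0, 0, 0.03, -0.03, 0.005, 0, 0, 0, 0.03, -0.04, 0.005, 0, 0, 0, 0.03, -0.05, 0.005, 0, 0, 0, 0.03, -0.05, 0.005, 0, 0, 0])

```text
time: 8.53
position: [0.464, 0.0719, 0.0356]
ee_rot: [0.995, 0.096, 0.002, 0.004]
contact_force: [3.5, -18.0, 0.7]
finger_gap: 0.549
grip_force: 30.0
```

>>> move_arm(plan=[-0.02, 0.02, 0, 0, 0, 0, -0.02, 0.02, 0, 0, 0, 0, -0.02, 0.02, 0, 0, 0, 0, -0.02, 0.02, 0, 0, 0, 0, -0.02, 0.02, 0, 0, 0, 0])

```text
time: 8.95
position: [0.4636, 0.0716, 0.0358]
ee_rot: [0.995, 0.095, 0.004, 0.002]
contact_force: [8.2, -6.9, -2.3]
finger_gap: 0.548
grip_force: 30.0
```

>>> move_arm(plan=[0, 0, 0, 0, 0, 0, 0, 0, 0, 0, 0, 0, 0, 0, 0, 0, 0, 0, 0, 0, 0, 0, 0, 0, 0, 0, 0, 0, 0, 0], hand=1)

```text
time: 9.37
position: [0.4596, 0.0735, 0.0341]
ee_rot: [0.995, 0.095, -0.001, -0.0]
contact_force: [-0.6, 0.7, 0.0]
finger_gap: 0.867
grip_force: 0.0
```

>>> move_arm(plan=[0, 0, 0, 0, 0, 0, 0, 0, -0.1, 0, 0, 0, 0, 0, -0.4, 0, 0, 0, 0, 0, -0.7, 0, 0, 0, 0, 0, -1, 0, 0, 0])

```text
time: 9.78
position: [0.4597, 0.0734, 0.136]
ee_rot: [0.995, 0.095, -0.0, -0.0]
contact_force: [0.7, -0.0, -0.4]
finger_gap: 0.999
grip_force: 0.0
```

```bash
python3 - <<'E'
from h import *
go([(.4405,-.147,.13,-7.5),(.4405,-.147,.029,-7.5),(.4405,-.147,.135,-7.5),(.4725,.067,.14,10.9),(.4725,.067,.052,10.9)])
im=env.get_image("top")
for k in("board1","board2"):
  for c in blobs("top",im,*HUE[k]):
    r=rect("top",c,.019 if k=="board1" else .013)
    if 60<r[3]<130 and r[4]<70: print(k,np.round(r,3))
E
```

```text
t 9.8 at [ 0.4597  0.0734  0.136  10.8837]
[-0.202  0.709  0.02 ] turn 0.071 -> [ 0.453 -0.     0.134  4.756]
[-0.125  0.727  0.02 ] turn 0.071 -> [ 0.447 -0.074  0.132 -1.372]
[-0.047  0.736  0.02 ] turn 0.071 -> [ 0.44  -0.147  0.13  -7.5  ]
[ 0.    -0.     0.505] turn -0.0 -> [ 0.44  -0.147  0.08  -7.5  ]
[ 0.    -0.     0.505] turn -0.0 -> [ 0.44  -0.147  0.029 -7.5  ]
[ 0.   -0.   -0.53] turn -0.0 -> [ 0.44  -0.147  0.082 -7.5  ]
[ 0.   -0.   -0.53] turn -0.0 -> [ 0.44  -0.147  0.135 -7.5  ]
[ 0.013 -0.721 -0.017] turn -0.071 -> [ 0.451 -0.076  0.137 -1.367]
[ 0.09  -0.716 -0.017] turn -0.071 -> [ 4.620e-01 -4.000e-03  1.380e-01  4.767e+00]
[ 0.166 -0.702 -0.017] turn -0.071 -> [ 0.472  0.067  0.14  10.9  ]
[0.   0.   0.88] turn -0.0 -> [ 0.472  0.067  0.052 10.9  ]
board2 [ 0.44  -0.148 -7.607 86.885 37.274]
```

>>> move_arm(plan=[-0.2, 0.71, 0.02, 0, 0, 0.071, -0.2, 0.71, 0.02, 0, 0, 0.071, -0.2, 0.71, 0.02, 0, 0, 0.071, -0.2, 0.71, 0.02, 0, 0, 0.071, -0.2, 0.71, 0.02, 0, 0, 0.071])

```text
time: 10.25
position: [0.454, 0.0, 0.1327]
ee_rot: [0.999, 0.042, 0.0, -0.0]
contact_force: [0.8, -0.2, 0.0]
finger_gap: 1.0
grip_force: 0.0
```

>>> move_arm(plan=[-0.125, 0.727, 0.02, 0, 0, 0.071, -0.125, 0.727, 0.02, 0, 0, 0.071, -0.125, 0.727, 0.02, 0, 0, 0.071, -0.125, 0.727, 0.02, 0, 0, 0.071, -0.125, 0.727, 0.02, 0, 0, 0.071])

```text
time: 10.67
position: [0.4475, -0.0727, 0.1303]
ee_rot: [1.0, -0.011, -0.0, -0.0]
contact_force: [0.5, 0.2, 0.2]
finger_gap: 1.002
grip_force: 0.0
```

>>> move_arm(plan=[-0.047, 0.736, 0.02, 0, 0, 0.071, -0.047, 0.736, 0.02, 0, 0, 0.071, -0.047, 0.736, 0.02, 0, 0, 0.071, -0.047, 0.736, 0.02, 0, 0, 0.071, -0.047, 0.736, 0.02, 0, 0, 0.071])

```text
time: 11.08
position: [0.4412, -0.1457, 0.1282]
ee_rot: [0.998, -0.064, -0.0, -0.0]
contact_force: [-0.5, 0.6, -0.9]
finger_gap: 1.001
grip_force: 0.0
```

>>> move_arm(plan=[0, 0, 0.25, 0, 0, 0, 0, 0, 0.5, 0, 0, 0, 0, 0, 0.75, 0, 0, 0, 0, 0, 0.9, 0, 0, 0, 0, 0, 1, 0, 0, 0])

```text
time: 11.5
position: [0.4401, -0.1447, 0.0264]
ee_rot: [0.998, -0.064, -0.002, -0.001]
contact_force: [0.4, 0.2, 0.5]
finger_gap: 1.001
grip_force: 0.0
```

>>> move_arm(plan=[0, 0, 0.01, 0, 0, 0, 0, 0, 0.01, 0, 0, 0, 0, 0, 0.01, 0, 0, 0, 0, 0, 0.01, 0, 0, 0, 0, 0, 0.01, 0, 0, 0], hand=0)

```text
time: 11.92
position: [0.4418, -0.1475, 0.0284]
ee_rot: [0.998, -0.065, 0.001, 0.0]
contact_force: [-0.2, -0.8, 0.2]
finger_gap: 0.678
grip_force: 0.0
```

>>> move_arm(plan=[0, 0, 0, 0, 0, 0, 0, 0, 0, 0, 0, 0, 0, 0, 0, 0, 0, 0, 0, 0, 0, 0, 0, 0, 0, 0, 0, 0, 0, 0])

```text
time: 12.33
position: [0.4415, -0.1475, 0.028]
ee_rot: [0.998, -0.065, 0.0, 0.0]
contact_force: [-1.9, 0.2, 5.0]
finger_gap: 0.551
grip_force: 30.0
```

>>> move_arm(plan=[0, 0, -0.1, 0, 0, 0, 0, 0, -0.3, 0, 0, 0, 0, 0, -0.6, 0, 0, 0, 0, 0, -0.8, 0, 0, 0, 0, 0, -1, 0, 0, 0])

```text
time: 12.75
position: [0.4411, -0.147, 0.129]
ee_rot: [0.998, -0.065, 0.0, 0.0]
contact_force: [0.3, -1.1, -0.9]
finger_gap: 0.554
grip_force: 30.0
```

>>> move_arm(plan=[0, -0.15, 0, 0, 0, -0.014, 0, -0.3, 0, 0, 0, -0.028, 0, -0.45, 0, 0, 0, -0.042, 0.01, -0.6, 0, 0, 0, -0.056, 0.01, -0.72, -0.02, 0, 0, -0.071])

```text
time: 13.17
position: [0.451, -0.0747, 0.1293]
ee_rot: [1.0, -0.011, -0.0, -0.0]
contact_force: [-0.2, 0.1, -0.3]
finger_gap: 0.55
grip_force: 30.0
```

>>> move_arm(plan=[0.02, -0.15, 0, 0, 0, -0.014, 0.04, -0.3, 0, 0, 0, -0.028, 0.06, -0.45, 0, 0, 0, -0.042, 0.08, -0.6, 0, 0, 0, -0.056, 0.09, -0.72, -0.02, 0, 0, -0.071])

```text
time: 13.58
position: [0.4616, -0.003, 0.1312]
ee_rot: [0.999, 0.042, -0.001, -0.0]
contact_force: [-0.4, -0.6, -0.2]
finger_gap: 0.549
grip_force: 30.0
```

>>> move_arm(plan=[0.04, -0.2, 0, 0, 0, -0.014, 0.08, -0.4, 0, 0, 0, -0.028, 0.12, -0.55, 0, 0, 0, -0.042, 0.15, -0.65, 0, 0, 0, -0.056, 0.166, -0.7, -0.02, 0, 0, -0.071])

```text
time: 14.0
position: [0.4724, 0.0681, 0.1332]
ee_rot: [0.995, 0.096, -0.001, -0.0]
contact_force: [0.6, 0.3, -0.8]
finger_gap: 0.545
grip_force: 30.0
```

>>> move_arm(plan=[0, 0, 0.1, 0, 0, 0, 0, 0, 0.2, 0, 0, 0, 0, 0, 0.3, 0, 0, 0, 0, 0, 0.4, 0, 0, 0, 0, 0, 0.4, 0, 0, 0])

```text
time: 14.42
position: [0.4707, 0.0666, 0.0903]
ee_rot: [0.996, 0.094, -0.003, -0.001]
contact_force: [-1.2, 0.3, -0.5]
finger_gap: 0.549
grip_force: 30.0
```

```bash
python3 - <<'E'
from h import *
go([(.4725,.067,.0480,10.9)])
E
```

```text
t 14.4 at [ 0.4707  0.0666  0.0903 10.8095]
[ 0.019 -0.     0.423] turn -0.001 -> [ 0.472  0.067  0.048 10.9  ]
```

>>> move_arm(plan=[0.02, 0, 0.12, 0, 0, 0, 0.02, 0, 0.24, 0, 0, 0, 0.02, 0, 0.34, 0, 0, 0, 0.02, 0, 0.4, 0, 0, 0, 0.02, 0, 0.42, 0, 0, 0])

```text
time: 14.83
position: [0.4739, 0.0672, 0.0502]
ee_rot: [0.996, 0.095, -0.001, -0.0]
contact_force: [-0.1, 0.6, -0.4]
finger_gap: 0.551
grip_force: 30.0
```

>>> move_arm(plan=[0, 0, 0, 0, 0, 0, 0, 0, 0.01, 0, 0, 0, 0, 0, 0.015, 0, 0, 0, 0, 0, 0.02, 0, 0, 0, 0, 0, 0.02, 0, 0, 0])

```text
time: 15.25
position: [0.475, 0.0674, 0.0498]
ee_rot: [0.995, 0.095, 0.0, 0.0]
contact_force: [-0.6, -0.4, -0.3]
finger_gap: 0.551
grip_force: 30.0
```

>>> move_arm(plan=[-0.02, -0.015, 0, 0, 0, 0, -0.04, -0.03, 0, 0, 0, 0, -0.06, -0.04, 0, 0, 0, 0, -0.07, -0.04, 0, 0, 0, 0, -0.07, -0.04, 0, 0, 0, 0])

```text
time: 15.67
position: [0.4668, 0.0701, 0.0494]
ee_rot: [0.995, 0.095, -0.0, -0.0]
contact_force: [0.3, 0.2, -0.6]
finger_gap: 0.552
grip_force: 30.0
```

>>> move_arm(plan=[0, 0, 0.01, 0, 0, 0, 0, 0, 0.02, 0, 0, 0, 0, 0, 0.03, 0, 0, 0, 0, 0, 0.03, 0, 0, 0, 0, 0, 0.03, 0, 0, 0])

```text
time: 16.08
position: [0.4674, 0.0699, 0.047]
ee_rot: [0.995, 0.095, -0.0, 0.0]
contact_force: [-3.0, -0.6, 4.2]
finger_gap: 0.549
grip_force: 30.0
```

>>> move_arm(plan=[-0.02, 0, 0, 0, 0, 0, -0.04, 0, 0, 0, 0, 0, -0.05, 0, 0, 0, 0, 0, -0.06, 0, 0, 0, 0, 0, -0.06, 0, 0, 0, 0, 0])

```text
time: 16.5
position: [0.4638, 0.069, 0.0475]
ee_rot: [0.996, 0.094, 0.003, -0.0]
contact_force: [6.3, 2.5, -1.5]
finger_gap: 0.551
grip_force: 30.0
```

>>> move_arm(plan=[0.01, -0.02, 0, 0, 0, 0, 0.01, -0.04, 0, 0, 0, 0, 0.01, -0.05, 0, 0, 0, 0, 0.01, -0.05, 0, 0, 0, 0, 0.01, -0.05, 0, 0, 0, 0])

```text
time: 16.92
position: [0.4634, 0.0716, 0.0472]
ee_rot: [0.995, 0.095, 0.002, 0.003]
contact_force: [5.5, -10.2, -1.4]
finger_gap: 0.548
grip_force: 30.0
```

>>> move_arm(plan=[0, 0, 0, 0, 0, 0, 0, 0, 0, 0, 0, 0, 0, 0, 0, 0, 0, 0, 0, 0, 0, 0, 0, 0, 0, 0, 0, 0, 0, 0], hand=1)

```text
time: 17.33
position: [0.4606, 0.0742, 0.046]
ee_rot: [0.995, 0.095, -0.001, -0.0]
contact_force: [1.0, -0.2, -0.1]
finger_gap: 0.865
grip_force: 0.0
```

>>> move_arm(plan=[0, 0, 0, 0, 0, 0, 0, 0, -0.1, 0, 0, 0, 0, 0, -0.4, 0, 0, 0, 0, 0, -0.7, 0, 0, 0, 0, 0, -0.9, 0, 0, 0])

```text
time: 17.75
position: [0.4623, 0.074, 0.1397]
ee_rot: [0.995, 0.095, 0.001, 0.0]
contact_force: [1.0, 0.3, 0.2]
finger_gap: 1.003
grip_force: 0.0
```

```bash
python3 - <<'E'
from h import *
X=(.6055,-.1545); Y=-4.5
go([(*X,.13,Y),(*X,.028,Y),(*X,.128,Y),(.4725,.067,.14,10.9)])
im=env.get_image("top")
for k in HUE:
  for c in blobs("top",im,*HUE[k],90 if k=="board4" else 110):
    r=rect("top",c,.013)
    if 60<r[3]<130 and 30<r[4]<60: print(k,np.round(r,3))
E
```

```text
t 17.8 at [ 0.4623  0.074   0.1397 10.8869]
[0.325 0.838 0.032] turn 0.06 -> [ 5.100e-01 -2.000e-03  1.360e-01  5.758e+00]
[0.399 0.806 0.032] turn 0.06 -> [ 0.558 -0.078  0.133  0.629]
[0.469 0.767 0.032] turn 0.06 -> [ 0.606 -0.154  0.13  -4.5  ]
[ 0.   -0.    0.51] turn -0.0 -> [ 0.606 -0.154  0.079 -4.5  ]
[ 0.   -0.    0.51] turn -0.0 -> [ 0.606 -0.154  0.028 -4.5  ]
[ 0. -0. -1.] turn -0.0 -> [ 0.606 -0.154  0.128 -4.5  ]
[-0.5   -0.701 -0.04 ] turn -0.06 -> [ 0.561 -0.081  0.132  0.633]
[-0.435 -0.743 -0.04 ] turn -0.06 -> [ 0.517 -0.007  0.136  5.767]
[-0.367 -0.779 -0.04 ] turn -0.06 -> [ 0.472  0.067  0.14  10.9  ]
board5 [ 0.605 -0.154 -3.52  91.638 40.375]
board3 [ 0.59  -0.313 14.856 85.002 34.466]
```

>>> move_arm(plan=[0.325, 0.84, 0.03, 0, 0, 0.06, 0.325, 0.84, 0.03, 0, 0, 0.06, 0.325, 0.84, 0.03, 0, 0, 0.06, 0.325, 0.84, 0.03, 0, 0, 0.06, 0.325, 0.84, 0.03, 0, 0, 0.06])

```text
time: 18.22
position: [0.5086, -0.0022, 0.1332]
ee_rot: [0.999, 0.05, -0.001, -0.0]
contact_force: [0.2, -0.6, -0.1]
finger_gap: 1.004
grip_force: 0.0
```

>>> move_arm(plan=[0.4, 0.805, 0.03, 0, 0, 0.06, 0.4, 0.805, 0.03, 0, 0, 0.06, 0.4, 0.805, 0.03, 0, 0, 0.06, 0.4, 0.805, 0.03, 0, 0, 0.06, 0.4, 0.805, 0.03, 0, 0, 0.06])

```text
time: 18.63
position: [0.556, -0.0772, 0.13]
ee_rot: [1.0, 0.005, -0.001, -0.001]
contact_force: [-0.9, 0.3, 0.1]
finger_gap: 1.001
grip_force: 0.0
```

>>> move_arm(plan=[0.47, 0.767, 0.03, 0, 0, 0.06, 0.47, 0.767, 0.03, 0, 0, 0.06, 0.47, 0.767, 0.03, 0, 0, 0.06, 0.47, 0.767, 0.03, 0, 0, 0.06, 0.47, 0.767, 0.03, 0, 0, 0.06])

```text
time: 19.05
position: [0.6037, -0.1528, 0.1271]
ee_rot: [0.999, -0.039, -0.001, -0.001]
contact_force: [-0.1, -0.4, -0.2]
finger_gap: 0.997
grip_force: 0.0
```

>>> move_arm(plan=[0, 0, 0.25, 0, 0, 0, 0, 0, 0.5, 0, 0, 0, 0, 0, 0.75, 0, 0, 0, 0, 0, 0.9, 0, 0, 0, 0, 0, 1, 0, 0, 0])

```text
time: 19.47
position: [0.6027, -0.1523, 0.0254]
ee_rot: [0.999, -0.039, -0.002, -0.001]
contact_force: [-0.1, 1.2, 0.1]
finger_gap: 0.999
grip_force: 0.3
```

>>> move_arm(plan=[0, 0, 0.01, 0, 0, 0, 0, 0, 0.01, 0, 0, 0, 0, 0, 0.01, 0, 0, 0, 0, 0, 0.01, 0, 0, 0, 0, 0, 0.01, 0, 0, 0], hand=0)

```text
time: 19.88
position: [0.605, -0.1548, 0.0272]
ee_rot: [0.999, -0.04, 0.001, 0.0]
contact_force: [-0.4, -0.5, -0.2]
finger_gap: 0.683
grip_force: 0.0
```

>>> move_arm(plan=[0, 0, 0, 0, 0, 0, 0, 0, 0, 0, 0, 0, 0, 0, 0, 0, 0, 0, 0, 0, 0, 0, 0, 0, 0, 0, 0, 0, 0, 0])

```text
time: 20.3
position: [0.6049, -0.155, 0.0268]
ee_rot: [0.999, -0.04, 0.0, 0.0]
contact_force: [-0.5, -0.4, 2.6]
finger_gap: 0.548
grip_force: 30.0
```

>>> move_arm(plan=[0, 0, -0.1, 0, 0, 0, 0, 0, -0.3, 0, 0, 0, 0, 0, -0.6, 0, 0, 0, 0, 0, -0.8, 0, 0, 0, 0, 0, -1, 0, 0, 0])

```text
time: 20.72
position: [0.6049, -0.1548, 0.1284]
ee_rot: [0.999, -0.04, 0.001, 0.0]
contact_force: [0.1, -0.4, -0.9]
finger_gap: 0.548
grip_force: 30.0
```

>>> move_arm(plan=[-0.1, -0.14, 0, 0, 0, -0.012, -0.2, -0.28, 0, 0, 0, -0.024, -0.3, -0.42, 0, 0, 0, -0.036, -0.4, -0.56, 0, 0, 0, -0.048, -0.5, -0.7, -0.02, 0, 0, -0.06])

```text
time: 21.13
position: [0.5596, -0.0802, 0.1284]
ee_rot: [1.0, 0.005, -0.0, -0.0]
contact_force: [0.1, -0.3, -0.1]
finger_gap: 0.55
grip_force: 30.0
```

>>> move_arm(plan=[-0.09, -0.15, 0, 0, 0, -0.012, -0.18, -0.3, 0, 0, 0, -0.024, -0.26, -0.44, 0, 0, 0, -0.036, -0.35, -0.59, 0, 0, 0, -0.048, -0.435, -0.743, -0.02, 0, 0, -0.06])

```text
time: 21.55
position: [0.5152, -0.006, 0.1303]
ee_rot: [0.999, 0.05, -0.0, -0.0]
contact_force: [-0.2, 0.5, 0.1]
finger_gap: 0.551
grip_force: 30.0
```

>>> move_arm(plan=[-0.09, -0.19, 0, 0, 0, -0.015, -0.18, -0.38, 0, 0, 0, -0.03, -0.27, -0.57, 0, 0, 0, -0.045, -0.34, -0.72, 0, 0, 0, -0.057, -0.367, -0.78, -0.02, 0, 0, -0.06])

```text
time: 21.97
position: [0.4701, 0.0688, 0.1321]
ee_rot: [0.995, 0.096, -0.001, -0.0]
contact_force: [-0.2, 0.2, -0.4]
finger_gap: 0.547
grip_force: 30.0
```

>>> move_arm(plan=[0, 0, 0.1, 0, 0, 0, 0, 0, 0.2, 0, 0, 0, 0, 0, 0.3, 0, 0, 0, 0, 0, 0.35, 0, 0, 0, 0, 0, 0.35, 0, 0, 0])

```text
time: 22.38
position: [0.4708, 0.0664, 0.0952]
ee_rot: [0.996, 0.094, -0.002, -0.0]
contact_force: [0.8, -1.0, -0.6]
finger_gap: 0.549
grip_force: 30.0
```

```bash
python3 - <<'E'
from h import *
go([(.4725,.067,.061,10.9)])
E
```

```text
t 22.4 at [ 0.4708  0.0664  0.0952 10.8063]
[ 0.018 -0.003  0.342] turn -0.001 -> [ 0.472  0.067  0.061 10.9  ]
```

>>> move_arm(plan=[0.02, 0, 0.12, 0, 0, 0, 0.02, 0, 0.24, 0, 0, 0, 0.02, 0, 0.32, 0, 0, 0, 0.02, 0, 0.36, 0, 0, 0, 0.02, 0, 0.36, 0, 0, 0])

```text
time: 22.8
position: [0.4733, 0.067, 0.0605]
ee_rot: [0.996, 0.095, -0.001, -0.0]
contact_force: [-0.1, -0.2, -0.2]
finger_gap: 0.546
grip_force: 30.0
```

>>> move_arm(plan=[-0.02, -0.015, 0, 0, 0, 0, -0.04, -0.03, 0, 0, 0, 0, -0.06, -0.04, 0, 0, 0, 0, -0.07, -0.04, 0, 0, 0, 0, -0.07, -0.04, 0, 0, 0, 0])

```text
time: 23.22
position: [0.4662, 0.0699, 0.0618]
ee_rot: [0.995, 0.095, 0.0, 0.0]
contact_force: [-0.1, -0.5, -0.6]
finger_gap: 0.553
grip_force: 30.0
```

>>> move_arm(plan=[0, 0, 0.01, 0, 0, 0, 0, 0, 0.02, 0, 0, 0, 0, 0, 0.025, 0, 0, 0, 0, 0, 0.025, 0, 0, 0, 0, 0, 0.025, 0, 0, 0])

```text
time: 23.63
position: [0.4662, 0.0698, 0.0589]
ee_rot: [0.996, 0.095, -0.0, -0.0]
contact_force: [-0.2, 0.4, -1.0]
finger_gap: 0.547
grip_force: 30.0
```

>>> move_arm(plan=[-0.02, 0, 0, 0, 0, 0, -0.04, 0, 0, 0, 0, 0, -0.05, 0, 0, 0, 0, 0, -0.06, 0, 0, 0, 0, 0, -0.06, 0, 0, 0, 0, 0])

```text
time: 24.05
position: [0.4613, 0.0688, 0.0594]
ee_rot: [0.996, 0.095, 0.002, -0.0]
contact_force: [4.2, 2.3, -2.3]
finger_gap: 0.55
grip_force: 30.0
```

>>> move_arm(plan=[0.01, -0.02, 0, 0, 0, 0, 0.01, -0.04, 0, 0, 0, 0, 0.01, -0.05, 0, 0, 0, 0, 0.01, -0.05, 0, 0, 0, 0, 0.01, -0.05, 0, 0, 0, 0])

```text
time: 24.47
position: [0.461, 0.0712, 0.0593]
ee_rot: [0.995, 0.096, -0.0, 0.003]
contact_force: [1.8, -12.4, -0.3]
finger_gap: 0.551
grip_force: 30.0
```

>>> move_arm(plan=[-0.02, 0.02, 0.005, 0, 0, 0, -0.03, 0.02, 0.005, 0, 0, 0, -0.03, 0.02, 0.005, 0, 0, 0, -0.03, 0.02, 0.005, 0, 0, 0, -0.03, 0.02, 0.005, 0, 0, 0])

```text
time: 24.88
position: [0.4608, 0.0709, 0.0599]
ee_rot: [0.995, 0.095, 0.004, 0.001]
contact_force: [7.8, -1.6, -1.4]
finger_gap: 0.553
grip_force: 30.0
```

>>> move_arm(plan=[0, 0, 0, 0, 0, 0, 0, 0, 0, 0, 0, 0, 0, 0, 0, 0, 0, 0, 0, 0, 0, 0, 0, 0, 0, 0, 0, 0, 0, 0], hand=1)

```text
time: 25.3
position: [0.4573, 0.0714, 0.0581]
ee_rot: [0.995, 0.095, -0.001, -0.0]
contact_force: [-0.0, 0.0, -0.5]
finger_gap: 0.866
grip_force: 0.0
```

>>> move_arm(plan=[0, 0, 0, 0, 0, 0, 0, 0, -0.1, 0, 0, 0, 0, 0, -0.4, 0, 0, 0, 0, 0, -0.7, 0, 0, 0, 0, 0, -0.9, 0, 0, 0])

```text
time: 25.72
position: [0.4588, 0.0712, 0.1517]
ee_rot: [0.995, 0.095, 0.002, 0.0]
contact_force: [0.6, -0.9, -0.4]
finger_gap: 0.996
grip_force: 0.0
```

```bash
python3 - <<'E'
from h import *
X=(.591,-.312); Y=15
go([(*X,.13,Y),(*X,.028,Y),(*X,.128,Y),(.4725,.067,.14,10.9)])
im=env.get_image("top")
for k,(lo,hi) in {"board3":HUE["board3"],"woodorange":(8,22)}.items():
  for c in blobs("top",im,lo,hi,90 if k!="board3" else 110):
    r=rect("top",c,.013)
    if 60<r[3]<130 and 30<r[4]<60: print(k,np.round(r,3))
E
```

```text
t 25.7 at [ 0.4588  0.0712  0.1517 10.8777]
[0.115 0.803 0.043] turn -0.01 -> [ 4.8500e-01 -5.0000e-03  1.4700e-01  1.1702e+01]
[0.104 0.804 0.043] turn -0.01 -> [ 0.512 -0.082  0.143 12.527]
[0.092 0.806 0.043] turn -0.01 -> [ 0.538 -0.159  0.139 13.351]
[0.08  0.807 0.043] turn -0.01 -> [ 0.565 -0.235  0.134 14.176]
[0.069 0.808 0.043] turn -0.01 -> [ 0.591 -0.312  0.13  15.   ]
[0.   0.   0.51] turn -0.0 -> [ 0.591 -0.312  0.079 15.   ]
[0.   0.   0.51] turn -0.0 -> [ 0.591 -0.312  0.028 15.   ]
[ 0.  0. -1.] turn -0.0 -> [ 0.591 -0.312  0.128 15.   ]
[-0.041 -0.992 -0.03 ] turn 0.012 -> [ 0.561 -0.217  0.131 13.975]
[-0.059 -0.991 -0.03 ] turn 0.012 -> [ 0.532 -0.122  0.134 12.95 ]
[-0.076 -0.99  -0.03 ] turn 0.012 -> [ 0.502 -0.028  0.137 11.925]
[-0.094 -0.988 -0.03 ] turn 0.012 -> [ 0.472  0.067  0.14  10.9  ]
board3 [ 0.561 -0.276 14.928 85.462 34.577]
woodorange [ 0.548  0.81  80.685 60.317 46.584]
woodorange [  0.534  -0.474  10.298 107.761  52.494]
woodorange [  0.559  -0.275  15.073 107.623  50.463]
```

The blue board has been knocked aside and is now at (0.561, -0.276). I replan for it.

```bash
python3 - <<'E'
from h import *
X=(.561,-.2755); Y=15
go([(*X,.128,Y),(*X,.028,Y),(*X,.128,Y),(.4725,.067,.148,10.9)])
E
```

```text
t 25.8 at [ 0.4612  0.0711  0.1554 10.8899]
[0.081 0.898 0.068] turn -0.012 -> [ 0.486 -0.016  0.149 11.917]
[0.065 0.899 0.068] turn -0.012 -> [ 0.511 -0.102  0.142 12.945]
[0.049 0.9   0.068] turn -0.012 -> [ 0.536 -0.189  0.135 13.972]
[0.033 0.901 0.068] turn -0.012 -> [ 0.561 -0.276  0.128 15.   ]
[0. 0. 1.] turn -0.0 -> [ 0.561 -0.276  0.028 15.   ]
[ 0.  0. -1.] turn -0.0 -> [ 0.561 -0.276  0.128 15.   ]
[ 0.008 -0.884 -0.05 ] turn 0.012 -> [ 0.539 -0.19   0.133 13.975]
[-0.008 -0.884 -0.05 ] turn 0.012 -> [ 0.517 -0.104  0.138 12.95 ]
[-0.024 -0.884 -0.05 ] turn 0.012 -> [ 0.495 -0.019  0.143 11.925]
[-0.04  -0.883 -0.05 ] turn 0.012 -> [ 0.472  0.067  0.148 10.9  ]
```

>>> move_arm(plan=[0.08, 0.9, 0.07, 0, 0, -0.012, 0.08, 0.9, 0.07, 0, 0, -0.012, 0.08, 0.9, 0.07, 0, 0, -0.012, 0.08, 0.9, 0.07, 0, 0, -0.012, 0.08, 0.9, 0.07, 0, 0, -0.012])

```text
time: 26.18
position: [0.4823, -0.0154, 0.1413]
ee_rot: [0.995, 0.103, -0.0, -0.0]
contact_force: [0.5, -0.5, 0.2]
finger_gap: 1.003
grip_force: 0.0
```

>>> move_arm(plan=[0.065, 0.9, 0.07, 0, 0, -0.012, 0.065, 0.9, 0.07, 0, 0, -0.012, 0.065, 0.9, 0.07, 0, 0, -0.012, 0.065, 0.9, 0.07, 0, 0, -0.012, 0.065, 0.9, 0.07, 0, 0, -0.012])

```text
time: 26.6
position: [0.5071, -0.1009, 0.1341]
ee_rot: [0.994, 0.113, -0.0, -0.001]
contact_force: [-0.4, -0.5, -0.1]
finger_gap: 1.005
grip_force: 0.0
```

>>> move_arm(plan=[0.05, 0.9, 0.07, 0, 0, -0.012, 0.05, 0.9, 0.07, 0, 0, -0.012, 0.05, 0.9, 0.07, 0, 0, -0.012, 0.05, 0.9, 0.07, 0, 0, -0.012, 0.05, 0.9, 0.07, 0, 0, -0.012])

```text
time: 27.02
position: [0.5322, -0.187, 0.1271]
ee_rot: [0.993, 0.122, -0.0, -0.001]
contact_force: [-0.0, 0.5, 0.9]
finger_gap: 1.002
grip_force: 0.0
```

>>> move_arm(plan=[0.033, 0.9, 0.06, 0, 0, -0.012, 0.033, 0.9, 0.06, 0, 0, -0.012, 0.033, 0.9, 0.06, 0, 0, -0.012, 0.033, 0.9, 0.06, 0, 0, -0.012, 0.033, 0.9, 0.06, 0, 0, -0.012])

```text
time: 27.43
position: [0.5572, -0.2733, 0.1212]
ee_rot: [0.991, 0.131, -0.0, -0.001]
contact_force: [-0.0, -0.2, 0.3]
finger_gap: 1.001
grip_force: 0.0
```

>>> move_arm(plan=[0, 0, 0.25, 0, 0, 0, 0, 0, 0.5, 0, 0, 0, 0, 0, 0.75, 0, 0, 0, 0, 0, 0.9, 0, 0, 0, 0, 0, 1, 0, 0, 0])

```text
time: 27.85
position: [0.5565, -0.2723, 0.0247]
ee_rot: [0.991, 0.132, -0.003, -0.003]
contact_force: [-34.3, 30.0, 90.3]
finger_gap: 0.995
grip_force: 45.2
```

>>> move_arm(plan=[0, 0, 0, 0, 0, 0, 0, 0, 0, 0, 0, 0, 0, 0, 0, 0, 0, 0, 0, 0, 0, 0, 0, 0, 0, 0, 0, 0, 0, 0], hand=0)

```text
time: 28.27
position: [0.5596, -0.2745, 0.0252]
ee_rot: [0.991, 0.131, 0.002, 0.0]
contact_force: [-0.7, 2.8, 14.2]
finger_gap: 0.679
grip_force: 6.7
```

>>> move_arm(plan=[0, 0, 0, 0, 0, 0, 0, 0, 0, 0, 0, 0, 0, 0, 0, 0, 0, 0, 0, 0, 0, 0, 0, 0, 0, 0, 0, 0, 0, 0])

```text
time: 28.68
position: [0.5598, -0.2746, 0.0252]
ee_rot: [0.991, 0.131, 0.002, 0.001]
contact_force: [-1.2, 3.2, 12.5]
finger_gap: 0.548
grip_force: 36.6
```

>>> move_arm(plan=[0, 0, -0.1, 0, 0, 0, 0, 0, -0.3, 0, 0, 0, 0, 0, -0.6, 0, 0, 0, 0, 0, -0.8, 0, 0, 0, 0, 0, -1, 0, 0, 0])

```text
time: 29.1
position: [0.5577, -0.2744, 0.1235]
ee_rot: [0.991, 0.131, 0.0, 0.0]
contact_force: [0.9, 0.6, -1.4]
finger_gap: 0.547
grip_force: 30.0
```

>>> move_arm(plan=[0, -0.18, 0, 0, 0, 0, 0, -0.36, 0, 0, 0, 0, 0.01, -0.54, 0, 0, 0, 0.01, 0.01, -0.72, -0.03, 0, 0, 0.012, 0.01, -0.88, -0.05, 0, 0, 0.012])

```text
time: 29.52
position: [0.5351, -0.1881, 0.1268]
ee_rot: [0.993, 0.122, -0.0, -0.0]
contact_force: [1.1, 0.3, 0.7]
finger_gap: 0.55
grip_force: 30.0
```

>>> move_arm(plan=[0, -0.18, 0, 0, 0, 0, 0, -0.36, 0, 0, 0, 0, -0.01, -0.54, 0, 0, 0, 0.01, -0.01, -0.72, -0.03, 0, 0, 0.012, -0.01, -0.88, -0.05, 0, 0, 0.012])

```text
time: 29.93
position: [0.5128, -0.1031, 0.1314]
ee_rot: [0.994, 0.113, -0.0, -0.0]
contact_force: [-0.5, 0.1, -1.1]
finger_gap: 0.55
grip_force: 30.0
```

>>> move_arm(plan=[0, -0.18, 0, 0, 0, 0, -0.01, -0.36, 0, 0, 0, 0, -0.02, -0.54, 0, 0, 0, 0.01, -0.02, -0.72, -0.03, 0, 0, 0.012, -0.025, -0.88, -0.05, 0, 0, 0.012])

```text
time: 30.35
position: [0.4907, -0.0182, 0.1365]
ee_rot: [0.995, 0.104, 0.0, -0.0]
contact_force: [0.6, 0.1, -0.7]
finger_gap: 0.551
grip_force: 30.0
```

>>> move_arm(plan=[-0.01, -0.22, 0, 0, 0, 0, -0.02, -0.44, 0, 0, 0, 0, -0.03, -0.65, 0, 0, 0, 0.01, -0.04, -0.82, 0, 0, 0, 0.012, -0.04, -0.88, 0, 0, 0, 0.012])

```text
time: 30.77
position: [0.4682, 0.0677, 0.1364]
ee_rot: [0.995, 0.096, -0.0, -0.0]
contact_force: [0.5, 0.7, -1.0]
finger_gap: 0.551
grip_force: 30.0
```

>>> move_arm(plan=[0, 0, 0.1, 0, 0, 0, 0, 0, 0.2, 0, 0, 0, 0, 0, 0.3, 0, 0, 0, 0, 0, 0.35, 0, 0, 0, 0, 0, 0.35, 0, 0, 0])

```text
time: 31.18
position: [0.468, 0.0649, 0.0992]
ee_rot: [0.996, 0.094, -0.002, -0.0]
contact_force: [-0.5, 0.2, -0.3]
finger_gap: 0.551
grip_force: 30.0
```

```bash
python3 - <<'E'
from h import *
go([(.4725,.067,.074,10.9)])
E
```

```text
t 31.2 at [ 0.468   0.0649  0.0992 10.8035]
[ 0.048 -0.013  0.252] turn -0.001 -> [ 0.472  0.067  0.074 10.9  ]
```

>>> move_arm(plan=[0.05, -0.01, 0.1, 0, 0, 0, 0.05, -0.01, 0.2, 0, 0, 0, 0.05, -0.01, 0.24, 0, 0, 0, 0.05, -0.01, 0.26, 0, 0, 0, 0.05, -0.01, 0.26, 0, 0, 0])

```text
time: 31.6
position: [0.4735, 0.0672, 0.0748]
ee_rot: [0.996, 0.095, -0.001, -0.0]
contact_force: [-0.3, -0.4, -1.4]
finger_gap: 0.547
grip_force: 30.0
```

>>> move_arm(plan=[-0.02, -0.015, 0, 0, 0, 0, -0.04, -0.03, 0, 0, 0, 0, -0.06, -0.04, 0, 0, 0, 0, -0.07, -0.04, 0, 0, 0, 0, -0.07, -0.04, 0, 0, 0, 0])

```text
time: 32.02
position: [0.4662, 0.0701, 0.0757]
ee_rot: [0.995, 0.095, 0.0, 0.0]
contact_force: [-0.0, 0.1, -0.5]
finger_gap: 0.553
grip_force: 30.0
```

>>> move_arm(plan=[0, 0, 0.02, 0, 0, 0, 0, 0, 0.04, 0, 0, 0, 0, 0, 0.05, 0, 0, 0, 0, 0, 0.054, 0, 0, 0, 0, 0, 0.054, 0, 0, 0])

```text
time: 32.43
position: [0.4664, 0.0699, 0.0702]
ee_rot: [0.995, 0.095, -0.0, -0.0]
contact_force: [-2.6, -0.5, 3.9]
finger_gap: 0.553
grip_force: 31.1
```

>>> move_arm(plan=[-0.02, 0, 0, 0, 0, 0, -0.04, 0, 0, 0, 0, 0, -0.05, 0, 0, 0, 0, 0, -0.06, 0, 0, 0, 0, 0, -0.06, 0, 0, 0, 0, 0])

```text
time: 32.85
position: [0.4621, 0.069, 0.0707]
ee_rot: [0.996, 0.094, 0.003, -0.0]
contact_force: [6.4, 1.7, -2.5]
finger_gap: 0.553
grip_force: 30.0
```

>>> move_arm(plan=[0, -0.02, 0, 0, 0, 0, 0, -0.04, 0, 0, 0, 0, 0, -0.05, 0, 0, 0, 0, 0, -0.05, 0, 0, 0, 0, 0, -0.05, 0, 0, 0, 0])

```text
time: 33.27
position: [0.4617, 0.0713, 0.0709]
ee_rot: [0.995, 0.095, 0.002, 0.003]
contact_force: [5.3, -11.3, -1.5]
finger_gap: 0.55
grip_force: 30.0
```

>>> move_arm(plan=[-0.01, 0.02, 0, 0, 0, 0, -0.01, 0.02, 0, 0, 0, 0, -0.01, 0.02, 0, 0, 0, 0, -0.01, 0.02, 0, 0, 0, 0, -0.01, 0.02, 0, 0, 0, 0])

```text
time: 33.68
position: [0.4617, 0.0711, 0.0712]
ee_rot: [0.995, 0.095, 0.004, 0.001]
contact_force: [7.8, -0.7, -2.2]
finger_gap: 0.547
grip_force: 30.0
```

>>> move_arm(plan=[0, -0.01, 0, 0, 0, 0, 0, -0.01, 0, 0, 0, 0, 0, -0.01, 0, 0, 0, 0, 0, -0.01, 0, 0, 0, 0, 0, -0.01, 0, 0, 0, 0])

```text
time: 34.1
position: [0.4617, 0.0712, 0.0713]
ee_rot: [0.995, 0.095, 0.004, 0.002]
contact_force: [7.5, -5.2, -1.2]
finger_gap: 0.551
grip_force: 30.0
```

>>> move_arm(plan=[0, 0, 0, 0, 0, 0, 0, 0, 0, 0, 0, 0, 0, 0, 0, 0, 0, 0, 0, 0, 0, 0, 0, 0, 0, 0, 0, 0, 0, 0], hand=1)

```text
time: 34.52
position: [0.4583, 0.0727, 0.0698]
ee_rot: [0.995, 0.095, -0.0, -0.0]
contact_force: [-0.1, -0.2, -1.3]
finger_gap: 0.867
grip_force: 0.0
```

>>> move_arm(plan=[0, 0, 0, 0, 0, 0, 0, 0, -0.1, 0, 0, 0, 0, 0, -0.4, 0, 0, 0, 0, 0, -0.8, 0, 0, 0, 0, 0, -0.8, 0, 0, 0])

```text
time: 34.93
position: [0.4635, 0.0723, 0.158]
ee_rot: [0.995, 0.095, 0.007, 0.001]
contact_force: [1.0, -0.3, 0.9]
finger_gap: 0.999
grip_force: 0.0
```

>>> move_arm(plan=[0, 0, 0, 0, 0, 0, 0, 0, 0, 0, 0, 0, 0, 0, 0, 0, 0, 0, 0, 0, 0, 0, 0, 0, 0, 0, 0, 0, 0, 0])

```text
time: 35.35
position: [0.458, 0.0726, 0.1489]
ee_rot: [0.995, 0.095, -0.001, -0.0]
contact_force: [0.1, -0.2, 0.1]
finger_gap: 0.999
grip_force: 0.0
```

```bash
python3 - <<'E'
from h import *
im=env.get_image("top")
for k,(lo,hi) in {"woodorange":(8,22)}.items():
  for c in blobs("top",im,lo,hi,90):
    r=rect("top",c,.013)
    if 60<r[3]<130 and 30<r[4]<60: print(k,np.round(r,3))
X=(.5355,-.473); Y=10.5
go([(*X,.13,Y),(*X,.03,Y),(*X,.13,Y),(.4725,.067,.15,10.9)])
E
```

```text
woodorange [ 0.548  0.81  80.677 61.216 46.582]
woodorange [  0.534  -0.474  10.298 107.761  52.199]
t 35.4 at [ 0.4581  0.0726  0.149  10.8727]
[-0.045  0.917  0.032] turn 0.001 -> [ 0.471 -0.018  0.146 10.811]
[-0.044  0.917  0.032] turn 0.001 -> [ 0.484 -0.109  0.143 10.748]
[-0.043  0.917  0.032] turn 0.001 -> [ 0.497 -0.2    0.14  10.686]
[-0.042  0.917  0.032] turn 0.001 -> [ 0.51  -0.291  0.136 10.624]
[-0.041  0.918  0.032] turn 0.001 -> [ 0.523 -0.382  0.133 10.562]
[-0.04   0.918  0.032] turn 0.001 -> [ 0.536 -0.473  0.13  10.5  ]
[0. 0. 1.] turn -0.0 -> [ 0.536 -0.473  0.03  10.5  ]
[ 0.  0. -1.] turn -0.0 -> [ 0.536 -0.473  0.13  10.5  ]
[ 0.061 -0.904 -0.033] turn -0.001 -> [ 0.525 -0.383  0.133 10.567]
[ 0.062 -0.904 -0.033] turn -0.001 -> [ 0.514 -0.293  0.137 10.633]
[ 0.063 -0.904 -0.033] turn -0.001 -> [ 0.504 -0.203  0.14  10.7  ]
[ 0.064 -0.904 -0.033] turn -0.001 -> [ 0.494 -0.113  0.143 10.767]
[ 0.065 -0.904 -0.033] turn -0.001 -> [ 0.483 -0.023  0.147 10.833]
[ 0.066 -0.904 -0.033] turn -0.001 -> [ 0.472  0.067  0.15  10.9  ]
```

>>> move_arm(plan=[-0.045, 0.92, 0.03, 0, 0, 0, -0.045, 0.92, 0.03, 0, 0, 0, -0.045, 0.92, 0.03, 0, 0, 0, -0.045, 0.92, 0.03, 0, 0, 0, -0.045, 0.92, 0.03, 0, 0, 0])

```text
time: 35.82
position: [0.4713, -0.0185, 0.1466]
ee_rot: [0.996, 0.094, -0.001, -0.0]
contact_force: [0.1, 0.2, -0.0]
finger_gap: 1.002
grip_force: 0.0
```

>>> move_arm(plan=[-0.045, 0.92, 0.03, 0, 0, 0, -0.045, 0.92, 0.03, 0, 0, 0, -0.045, 0.92, 0.03, 0, 0, 0, -0.045, 0.92, 0.03, 0, 0, 0, -0.045, 0.92, 0.03, 0, 0, 0])

```text
time: 36.23
position: [0.4844, -0.1085, 0.1436]
ee_rot: [0.995, 0.095, -0.0, -0.001]
contact_force: [0.7, 0.4, -0.1]
finger_gap: 1.001
grip_force: 0.0
```

>>> move_arm(plan=[-0.04, 0.92, 0.03, 0, 0, 0, -0.04, 0.92, 0.03, 0, 0, 0, -0.04, 0.92, 0.03, 0, 0, 0, -0.04, 0.92, 0.03, 0, 0, 0, -0.04, 0.92, 0.03, 0, 0, 0])

```text
time: 36.65
position: [0.4979, -0.199, 0.1406]
ee_rot: [0.995, 0.095, -0.0, -0.001]
contact_force: [-0.1, -0.1, -0.3]
finger_gap: 0.998
grip_force: 0.0
```

>>> move_arm(plan=[-0.04, 0.92, 0.03, 0, 0, 0, -0.04, 0.92, 0.03, 0, 0, 0, -0.04, 0.92, 0.03, 0, 0, 0, -0.04, 0.92, 0.03, 0, 0, 0, -0.04, 0.92, 0.03, 0, 0, 0])

```text
time: 37.07
position: [0.5114, -0.2899, 0.1376]
ee_rot: [0.995, 0.095, -0.0, -0.001]
contact_force: [0.7, 0.2, 0.1]
finger_gap: 1.002
grip_force: 0.0
```

>>> move_arm(plan=[-0.04, 0.915, 0.03, 0, 0, 0, -0.04, 0.915, 0.03, 0, 0, 0, -0.04, 0.915, 0.03, 0, 0, 0, -0.04, 0.915, 0.03, 0, 0, 0, -0.04, 0.915, 0.03, 0, 0, 0])

```text
time: 37.48
position: [0.5249, -0.3804, 0.1347]
ee_rot: [0.995, 0.095, -0.0, -0.001]
contact_force: [-0.1, 0.4, 0.0]
finger_gap: 1.004
grip_force: 0.0
```

>>> move_arm(plan=[-0.04, 0.91, 0.03, 0, 0, 0.005, -0.04, 0.91, 0.03, 0, 0, 0.005, -0.04, 0.91, 0.03, 0, 0, 0.005, -0.04, 0.91, 0.03, 0, 0, 0.005, -0.04, 0.91, 0.03, 0, 0, 0.005])

```text
time: 37.9
position: [0.5383, -0.4705, 0.1318]
ee_rot: [0.996, 0.092, -0.0, -0.001]
contact_force: [0.1, 0.6, 0.2]
finger_gap: 0.999
grip_force: 0.0
```

>>> move_arm(plan=[0, 0, 0.2, 0, 0, 0, 0, 0, 0.4, 0, 0, 0, 0, 0, 0.6, 0, 0, 0, 0, 0, 0.6, 0, 0, 0, 0, 0, 0.6, 0, 0, 0])

```text
time: 38.32
position: [0.5378, -0.4698, 0.0711]
ee_rot: [0.996, 0.092, -0.001, -0.002]
contact_force: [0.4, 0.6, 0.3]
finger_gap: 0.999
grip_force: 0.0
```

```bash
python3 - <<'E'
from h import *
go([(.5355,-.473,.028,10.5)])
E
```

```text
t 38.3 at [ 0.5378 -0.4698  0.0711 10.5521]
[-0.029  0.027  0.431] turn 0.001 -> [ 0.536 -0.473  0.028 10.5  ]
```

>>> move_arm(plan=[-0.01, 0.02, 0.2, 0, 0, 0, -0.02, 0.02, 0.35, 0, 0, 0, -0.02, 0.02, 0.43, 0, 0, 0, -0.02, 0.02, 0.43, 0, 0, 0, -0.02, 0.02, 0.43, 0, 0, 0])

```text
time: 38.73
position: [0.5364, -0.4747, 0.029]
ee_rot: [0.996, 0.091, -0.0, -0.0]
contact_force: [-0.6, -0.4, -0.1]
finger_gap: 1.002
grip_force: 0.0
```

>>> move_arm(plan=[0, 0, 0, 0, 0, 0, 0, 0, 0, 0, 0, 0, 0, 0, 0, 0, 0, 0, 0, 0, 0, 0, 0, 0, 0, 0, 0, 0, 0, 0], hand=0)

```text
time: 39.15
position: [0.5366, -0.4753, 0.0295]
ee_rot: [0.996, 0.091, 0.0, 0.0]
contact_force: [0.5, 0.2, -0.1]
finger_gap: 0.681
grip_force: 0.0
```

>>> move_arm(plan=[0, 0, 0, 0, 0, 0, 0, 0, 0, 0, 0, 0, 0, 0, 0, 0, 0, 0, 0, 0, 0, 0, 0, 0, 0, 0, 0, 0, 0, 0])

```text
time: 39.57
position: [0.5366, -0.4753, 0.0292]
ee_rot: [0.996, 0.091, 0.0, 0.0]
contact_force: [0.6, -0.7, -0.3]
finger_gap: 0.552
grip_force: 30.0
```

>>> move_arm(plan=[0, 0, -0.1, 0, 0, 0, 0, 0, -0.3, 0, 0, 0, 0, 0, -0.6, 0, 0, 0, 0, 0, -0.8, 0, 0, 0, 0, 0, -1, 0, 0, 0])

```text
time: 39.98
position: [0.5367, -0.4751, 0.1312]
ee_rot: [0.996, 0.091, 0.0, 0.0]
contact_force: [-0.6, 0.0, 0.6]
finger_gap: 0.546
grip_force: 30.0
```

>>> move_arm(plan=[0.01, -0.18, 0, 0, 0, 0, 0.02, -0.36, 0, 0, 0, 0, 0.04, -0.54, 0, 0, 0, 0, 0.05, -0.72, -0.03, 0, 0, 0, 0.06, -0.9, -0.04, 0, 0, 0])

```text
time: 40.4
position: [0.5259, -0.3845, 0.1337]
ee_rot: [0.996, 0.091, 0.0, -0.0]
contact_force: [-0.2, 0.2, 0.1]
finger_gap: 0.55
grip_force: 30.0
```

>>> move_arm(plan=[0.01, -0.18, 0, 0, 0, 0, 0.02, -0.36, 0, 0, 0, 0, 0.04, -0.54, 0, 0, 0, 0, 0.05, -0.72, -0.03, 0, 0, 0, 0.06, -0.9, -0.04, 0, 0, 0])

```text
time: 40.82
position: [0.5155, -0.2949, 0.1377]
ee_rot: [0.996, 0.091, 0.0, -0.0]
contact_force: [-0.1, 0.0, -1.4]
finger_gap: 0.547
grip_force: 30.0
```

>>> move_arm(plan=[0.01, -0.18, 0, 0, 0, 0, 0.02, -0.36, 0, 0, 0, 0, 0.04, -0.54, 0, 0, 0, 0, 0.05, -0.72, -0.03, 0, 0, 0, 0.06, -0.9, -0.04, 0, 0, 0])

```text
time: 41.23
position: [0.5051, -0.2051, 0.1416]
ee_rot: [0.996, 0.091, 0.0, 0.0]
contact_force: [-0.3, -0.1, -1.2]
finger_gap: 0.556
grip_force: 30.0
```

>>> move_arm(plan=[0.01, -0.18, 0, 0, 0, 0, 0.02, -0.36, 0, 0, 0, 0, 0.04, -0.54, 0, 0, 0, 0, 0.05, -0.72, -0.03, 0, 0, 0, 0.06, -0.9, -0.04, 0, 0, 0])

```text
time: 41.65
position: [0.4946, -0.1153, 0.1455]
ee_rot: [0.996, 0.091, 0.0, 0.0]
contact_force: [0.6, -0.3, -0.5]
finger_gap: 0.552
grip_force: 30.0
```

>>> move_arm(plan=[0.01, -0.18, 0, 0, 0, 0, 0.02, -0.36, 0, 0, 0, 0, 0.04, -0.54, 0, 0, 0, 0, 0.05, -0.72, -0.03, 0, 0, 0, 0.065, -0.9, -0.04, 0, 0, 0])

```text
time: 42.07
position: [0.4846, -0.0257, 0.1495]
ee_rot: [0.996, 0.091, 0.0, 0.0]
contact_force: [0.2, -0.1, -0.3]
finger_gap: 0.548
grip_force: 30.0
```

>>> move_arm(plan=[0.02, -0.22, 0, 0, 0, 0, 0.03, -0.44, 0, 0, 0, 0, 0.05, -0.62, 0, 0, 0, 0, 0.06, -0.8, 0, 0, 0, 0, 0.065, -0.86, 0, 0, 0, 0])

```text
time: 42.48
position: [0.475, 0.0609, 0.1492]
ee_rot: [0.996, 0.092, 0.0, -0.0]
contact_force: [0.4, 1.0, -1.5]
finger_gap: 0.552
grip_force: 30.0
```

>>> move_arm(plan=[0, 0, 0, 0, 0, 0, 0, 0, 0, 0, 0, 0, 0, 0, 0, 0, 0, 0, 0, 0, 0, 0, 0, 0, 0, 0, 0, 0, 0, 0])

```text
time: 42.9
position: [0.4758, 0.058, 0.1491]
ee_rot: [0.996, 0.09, -0.0, 0.0]
contact_force: [-0.6, 0.3, -0.7]
finger_gap: 0.551
grip_force: 30.0
```

```bash
python3 - <<'E'
from h import *
go([(.4725,.067,.09,10.9)])
E
```

```text
t 42.9 at [ 0.4758  0.058   0.1491 10.3756]
[-0.017 -0.094  0.591] turn -0.006 -> [ 0.472  0.067  0.09  10.9  ]
```

>>> move_arm(plan=[-0.02, -0.09, 0.15, 0, 0, -0.006, -0.02, -0.09, 0.3, 0, 0, -0.006, -0.02, -0.09, 0.45, 0, 0, -0.006, -0.02, -0.09, 0.56, 0, 0, -0.006, -0.02, -0.09, 0.59, 0, 0, -0.006])

```text
time: 43.32
position: [0.4708, 0.067, 0.0881]
ee_rot: [0.995, 0.095, -0.002, -0.0]
contact_force: [-0.0, 0.0, 0.1]
finger_gap: 0.547
grip_force: 30.0
```

>>> move_arm(plan=[-0.02, -0.015, 0, 0, 0, 0, -0.04, -0.03, 0, 0, 0, 0, -0.06, -0.04, 0, 0, 0, 0, -0.06, -0.04, 0, 0, 0, 0, -0.06, -0.04, 0, 0, 0, 0])

```text
time: 43.73
position: [0.4659, 0.07, 0.0908]
ee_rot: [0.995, 0.096, 0.001, 0.0]
contact_force: [-0.7, -0.3, -0.8]
finger_gap: 0.548
grip_force: 30.0
```

```bash
python3 - <<'E'
from h import *
go([(.4635,.0715,.0872,10.9)])
E
```

```text
t 43.7 at [ 0.4659  0.07    0.0908 10.9643]
[-0.02  -0.019  0.036] turn 0.001 -> [ 0.464  0.072  0.087 10.9  ]
```

>>> move_arm(plan=[0, 0, 0.01, 0, 0, 0, 0, 0, 0.02, 0, 0, 0, 0, 0, 0.03, 0, 0, 0, 0, 0, 0.035, 0, 0, 0, 0, 0, 0.035, 0, 0, 0])

```text
time: 44.15
position: [0.4657, 0.07, 0.0872]
ee_rot: [0.995, 0.096, -0.0, 0.0]
contact_force: [-1.7, -0.4, 4.8]
finger_gap: 0.548
grip_force: 30.0
```

>>> move_arm(plan=[-0.02, 0, 0, 0, 0, 0, -0.04, 0, 0, 0, 0, 0, -0.05, 0, 0, 0, 0, 0, -0.06, 0, 0, 0, 0, 0, -0.06, 0, 0, 0, 0, 0])

```text
time: 44.57
position: [0.4633, 0.0692, 0.0883]
ee_rot: [0.995, 0.095, 0.005, -0.0]
contact_force: [9.5, 3.3, -1.8]
finger_gap: 0.552
grip_force: 30.0
```

>>> move_arm(plan=[0, -0.02, 0, 0, 0, 0, 0, -0.04, 0, 0, 0, 0, 0, -0.05, 0, 0, 0, 0, 0, -0.05, 0, 0, 0, 0, 0, -0.05, 0, 0, 0, 0])

```text
time: 44.98
position: [0.4628, 0.0715, 0.0885]
ee_rot: [0.995, 0.096, 0.005, 0.003]
contact_force: [8.8, -8.3, -2.1]
finger_gap: 0.548
grip_force: 30.0
```

>>> move_arm(plan=[-0.01, 0.01, 0, 0, 0, 0, -0.01, 0.01, 0, 0, 0, 0, -0.01, 0.01, 0, 0, 0, 0, -0.01, 0.01, 0, 0, 0, 0, -0.01, 0.01, 0, 0, 0, 0])

```text
time: 45.4
position: [0.4628, 0.0714, 0.0888]
ee_rot: [0.995, 0.095, 0.007, 0.002]
contact_force: [12.3, -1.4, -2.0]
finger_gap: 0.547
grip_force: 30.0
```

>>> move_arm(plan=[0.02, -0.02, 0.01, 0, 0, 0, 0.02, -0.02, 0.01, 0, 0, 0, 0.02, -0.02, 0.01, 0, 0, 0, 0.02, -0.02, 0.01, 0, 0, 0, 0.02, -0.02, 0.01, 0, 0, 0])

```text
time: 45.82
position: [0.4631, 0.0717, 0.0879]
ee_rot: [0.995, 0.096, 0.004, 0.004]
contact_force: [5.0, -13.1, 5.1]
finger_gap: 0.548
grip_force: 30.0
```

>>> move_arm(plan=[0, 0, 0, 0, 0, 0, 0, 0, 0, 0, 0, 0, 0, 0, 0, 0, 0, 0, 0, 0, 0, 0, 0, 0, 0, 0, 0, 0, 0, 0], hand=1)

```text
time: 46.23
position: [0.4588, 0.0752, 0.0851]
ee_rot: [0.995, 0.096, -0.001, -0.0]
contact_force: [0.7, 1.0, -0.4]
finger_gap: 0.866
grip_force: 0.0
```

>>> move_arm(plan=[0, 0, 0, 0, 0, 0, 0, 0, -0.1, 0, 0, 0, 0, 0, -0.4, 0, 0, 0, 0, 0, -0.7, 0, 0, 0, 0, 0, -1, 0, 0, 0])

```text
time: 46.65
position: [0.4589, 0.0751, 0.1871]
ee_rot: [0.995, 0.096, -0.0, -0.0]
contact_force: [0.8, -0.1, 1.0]
finger_gap: 0.999
grip_force: 0.0
```

>>> move_arm(plan=[0, 0.4, -0.2, 0, 0, 0, 0, 0.8, -0.5, 0, 0, 0, 0, 1, -0.6, 0, 0, 0, 0, 1, -0.6, 0, 0, 0, 0, 1, -0.6, 0, 0, 0])

```text
time: 47.07
position: [0.479, -0.0242, 0.2472]
ee_rot: [0.996, 0.094, 0.001, 0.0]
contact_force: [0.4, 0.1, 0.2]
finger_gap: 1.0
grip_force: 0.0
```

```bash
python3 - <<'E'
from h import *
im=avg("scene",4); np.save("pics/s2.npy",im); t=avg("top",4); np.save("pics/t2.npy",t)
a=cv2.resize(im[180:270,280:400,::-1],None,fx=6,fy=6,interpolation=cv2.INTER_CUBIC)
b=cv2.resize(t[190:260,170:260,::-1],None,fx=6,fy=6,interpolation=cv2.INTER_CUBIC)
cv2.imwrite("pics/p2s.png",a); cv2.imwrite("pics/p2t.png",b); go([(.4285,.216,.36,10.9)])
E
```

```text
t 47.5 at [ 0.478  -0.0225  0.2449 11.0313]
[-0.01  -0.812 -0.384] turn 0.001 -> [ 0.462  0.057  0.283 10.988]
[-0.011 -0.812 -0.384] turn 0.001 -> [ 0.445  0.137  0.322 10.944]
[-0.011 -0.812 -0.384] turn 0.001 -> [ 0.428  0.216  0.36  10.9  ]
```

View pics/p2s.png

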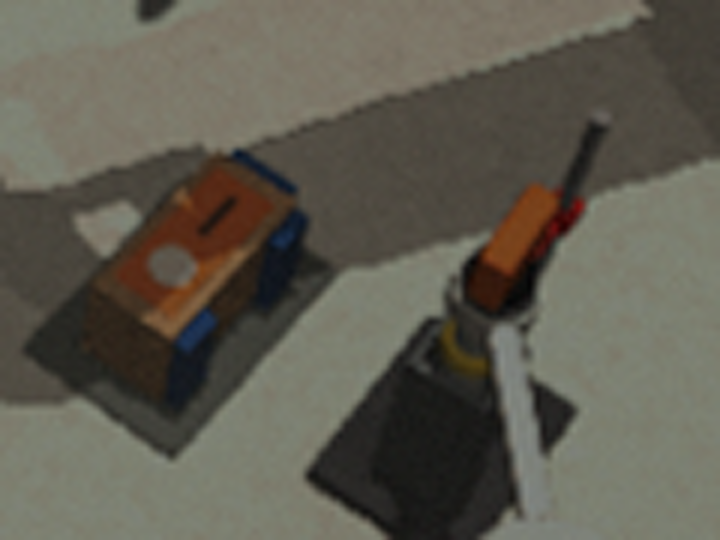

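View pics/p2t.png

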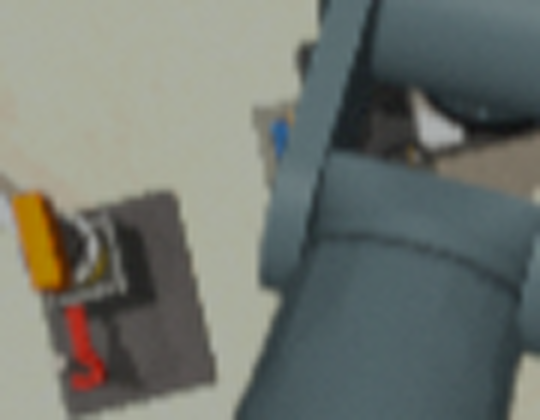

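The scene crop shows five boards stacked flush against all three fences, with the top face around (195,255). The grip's top face is at about (521,221) in the scene crop and (37,242) in the top crop. The pointer's red is visible by the rod at (575,207).

```bash
python3 - <<'E'
from h import *
S=lambda x,y:(280+(x-2.5)/6,180+(y-2.5)/6); T=lambda x,y:(170+(x-2.5)/6,190+(y-2.5)/6)
print("grip tri",tri(S(521,221),T(37,242)))
for z in(.226,):print(plane("scene",*S(521,221),z),plane("top",*T(37,242),z))
im=np.load("pics/t2.npy")
for c in blobs("top",im,8,22,120,60,20):
    p=c.reshape(-1,2).mean(0)
    if p[0]<200 and p[1]>200: print("grip blob",rect("top",c,.226))
# knob
h=cv2.cvtColor(np.load("pics/scene0.npy"),cv2.COLOR_RGB2HSV)
# red at rod in scene
s=np.load("pics/s2.npy"); hs=cv2.cvtColor(s,cv2.COLOR_RGB2HSV)
m=((hs[...,0]<5)|(hs[...,0]>174))&(hs[...,1]>150)&(hs[...,2]>60); ys,xs=np.nonzero(m[200:240,360:385]); print("red",[(x+360,y+200) for x,y in zip(xs,ys)])
A=np.array([.427,.218]); c,sn=np.cos(np.radians(10.9)),np.sin(np.radians(10.9))
for d in(.03,.045,.065):
    B=A-d*np.array([c,sn]); print(d,[proj("scene",[*B,z]).round(1).tolist() for z in(.15,.16,.17,.18,.19,.2,.237)])
E
```

```text
grip tri (array([0.42530794, 0.21733254, 0.22632899]), np.float64(0.00014985923625920698))
[0.4251363  0.21717058 0.226     ] [0.42530518 0.21746864 0.226     ]
grip blob (0.42524606323242187, 0.21451795959472655, 14.17353630065918, 53.201629638671875, 20.31960678100586)
grip blob (0.5082567138671875, 0.6779109497070313, 81.21064758300781, 51.510738372802734, 39.423030853271484)
red [(np.int64(373), np.int64(212)), (np.int64(376), np.int64(213)), (np.int64(375), np.int64(214)), (np.int64(376), np.int64(214)), (np.int64(374), np.int64(215)), (np.int64(375), np.int64(215)), (np.int64(376), np.int64(215)), (np.int64(372), np.int64(216)), (np.int64(374), np.int64(216)), (np.int64(375), np.int64(216)), (np.int64(371), np.int64(217)), (np.int64(372), np.int64(217)), (np.int64(371), np.int64(218)), (np.int64(372), np.int64(218)), (np.int64(371), np.int64(219)), (np.int64(370), np.int64(220)), (np.int64(370), np.int64(221))]
0.03 [[365.9, 225.1], [366.6, 223.2], [367.4, 221.3], [368.3, 219.3], [369.1, 217.3], [369.9, 215.3], [373.2, 207.4]]
0.045 [[368.7, 221.7], [369.5, 219.8], [370.3, 217.8], [371.1, 215.8], [372.0, 213.8], [372.8, 211.8], [376.1, 203.9]]
0.065 [[372.4, 217.2], [373.2, 215.3], [374.0, 213.3], [374.9, 211.3], [375.8, 209.3], [376.6, 207.2], [380.0, 199.3]]
```

```bash
python3 - <<'E'
from h import *
go([(.4253,.2173,.32,10.9)])
E
```

```text
t 47.5 at [ 0.478  -0.0225  0.2449 11.0313]
[-0.02  -0.818 -0.25 ] turn 0.001 -> [ 0.46   0.057  0.27  10.988]
[-0.02  -0.818 -0.25 ] turn 0.001 -> [ 0.443  0.137  0.295 10.944]
[-0.021 -0.818 -0.25 ] turn 0.001 -> [ 0.425  0.217  0.32  10.9  ]
```

>>> move_arm(plan=[-0.02, -0.2, -0.3, 0, 0, 0, -0.02, -0.4, -0.4, 0, 0, 0, -0.02, -0.6, -0.4, 0, 0, 0, -0.02, -0.82, -0.4, 0, 0, 0, -0.02, -0.82, -0.4, 0, 0, 0])

```text
time: 47.88
position: [0.4602, 0.0596, 0.2857]
ee_rot: [0.995, 0.097, 0.0, -0.0]
contact_force: [-0.2, -0.1, -0.4]
finger_gap: 0.999
grip_force: 0.0
```

>>> move_arm(plan=[-0.02, -0.2, -0.2, 0, 0, 0, -0.02, -0.4, -0.35, 0, 0, 0, -0.02, -0.6, -0.35, 0, 0, 0, -0.02, -0.82, -0.35, 0, 0, 0, -0.02, -0.82, -0.35, 0, 0, 0])

```text
time: 48.3
position: [0.4428, 0.1389, 0.3206]
ee_rot: [0.995, 0.097, -0.0, -0.0]
contact_force: [-0.2, -0.2, -0.8]
finger_gap: 1.0
grip_force: 0.0
```

>>> move_arm(plan=[-0.02, -0.2, 0, 0, 0, 0, -0.02, -0.4, 0, 0, 0, 0, -0.02, -0.6, 0, 0, 0, 0, -0.02, -0.82, 0, 0, 0, 0, -0.02, -0.82, 0, 0, 0, 0])

```text
time: 48.72
position: [0.4253, 0.2184, 0.32]
ee_rot: [0.995, 0.097, -0.001, -0.0]
contact_force: [-0.1, -0.0, -0.2]
finger_gap: 1.0
grip_force: 0.0
```

>>> move_arm(plan=[0, 0, 0, 0, 0, 0, 0, 0, 0, 0, 0, 0, 0, 0, 0, 0, 0, 0, 0, 0, 0, 0, 0, 0, 0, 0, 0, 0, 0, 0])

```text
time: 49.13
position: [0.426, 0.2164, 0.3206]
ee_rot: [0.995, 0.095, 0.0, 0.0]
contact_force: [0.4, -0.4, 0.6]
finger_gap: 0.999
grip_force: 0.0
```

```bash
python3 - <<'E'
from h import *
print(env.read_state()["joints"].round(2)); go([(.4253,.2173,.22,10.9)])
E
```

```text
[ 0.23 -0.24  1.88 -0.    1.5   1.61]
t 49.1 at [ 0.426   0.2164  0.3206 10.8907]
[-0.003 -0.005  0.503] turn -0.0 -> [ 0.426  0.217  0.27  10.895]
[-0.003 -0.005  0.503] turn -0.0 -> [ 0.425  0.217  0.22  10.9  ]
```

>>> move_arm(plan=[0, -0.01, 0.15, 0, 0, 0, 0, -0.01, 0.3, 0, 0, 0, 0, -0.01, 0.4, 0, 0, 0, 0, -0.01, 0.5, 0, 0, 0, 0, -0.01, 0.5, 0, 0, 0])

```text
time: 49.55
position: [0.4246, 0.2177, 0.2682]
ee_rot: [0.995, 0.095, -0.002, 0.0]
contact_force: [-0.0, 0.6, -0.0]
finger_gap: 0.997
grip_force: 0.0
```

>>> move_arm(plan=[0, 0, 0.15, 0, 0, 0, 0, 0, 0.3, 0, 0, 0, 0, 0, 0.4, 0, 0, 0, 0, 0, 0.5, 0, 0, 0, 0, 0, 0.5, 0, 0, 0])

```text
time: 49.97
position: [0.4246, 0.2178, 0.2187]
ee_rot: [0.995, 0.095, -0.002, 0.0]
contact_force: [-0.4, 0.3, -0.6]
finger_gap: 1.001
grip_force: 0.0
```

>>> move_arm(plan=[0, 0, 0, 0, 0, 0, 0, 0, 0, 0, 0, 0, 0, 0, 0, 0, 0, 0, 0, 0, 0, 0, 0, 0, 0, 0, 0, 0, 0, 0], hand=0)

```text
time: 50.38
position: [0.4259, 0.2182, 0.2211]
ee_rot: [0.995, 0.096, 0.001, -0.0]
contact_force: [0.0, -0.3, 0.7]
finger_gap: 0.684
grip_force: 0.0
```

>>> move_arm(plan=[0, 0, 0, 0, 0, 0, 0, 0, 0, 0, 0, 0, 0, 0, 0, 0, 0, 0, 0, 0, 0, 0, 0, 0, 0, 0, 0, 0, 0, 0])

```text
time: 50.8
position: [0.4256, 0.2181, 0.2206]
ee_rot: [0.995, 0.095, 0.0, 0.0]
contact_force: [1.2, -0.3, 0.5]
finger_gap: 0.329
grip_force: 0.0
```

>>> move_arm(plan=[0, 0, 0, 0, 0, 0, 0, 0, 0, 0, 0, 0, 0, 0, 0, 0, 0, 0, 0, 0, 0, 0, 0, 0, 0, 0, 0, 0, 0, 0])

```text
time: 51.22
position: [0.4256, 0.2174, 0.2205]
ee_rot: [0.995, 0.096, -0.0, 0.001]
contact_force: [-1.0, -5.8, 0.9]
finger_gap: 0.172
grip_force: 29.7
```

```bash
python3 - <<'E'
from h import *
s=env.read_state(); print(s["contact_force"],s["moment"],s["grip_force"],s["finger_gap"]*94); go([(.4253,.2173,.22,10.9)])
E
```

```text
[-1.00078507 -5.75582817  0.85628651] [-1.11862741  0.02595477  0.07100632] 29.65290069580078 16.140001606239807
t 51.2 at [ 0.4256  0.2174  0.2205 10.9695]
[-0.003 -0.     0.005] turn 0.001 -> [ 0.425  0.217  0.22  10.9  ]
```

>>> move_arm(plan=[0, 0, 0, 0, 0, -0.05, 0, 0, 0, 0, 0, -0.1, 0, 0, 0, 0, 0, -0.15, 0, 0, 0, 0, 0, -0.2, 0, 0, 0, 0, 0, -0.25])

```text
time: 51.63
position: [0.4258, 0.2172, 0.2205]
ee_rot: [0.96, 0.281, -0.0, 0.001]
contact_force: [0.2, -4.8, 0.1]
finger_gap: 0.167
grip_force: 29.9
```

>>> move_arm(plan=[0, 0, 0, 0, 0, -0.05, 0, 0, 0, 0, 0, -0.1, 0, 0, 0, 0, 0, -0.15, 0, 0, 0, 0, 0, -0.2, 0, 0, 0, 0, 0, -0.25])

```text
time: 52.05
position: [0.426, 0.2171, 0.2205]
ee_rot: [0.891, 0.455, -0.0, 0.001]
contact_force: [1.6, -7.1, 0.2]
finger_gap: 0.166
grip_force: 29.9
```

```bash
python3 - <<'E'
from h import *
s=env.read_state(); print(s["contact_force"],s["moment"],s["grip_force"],s["finger_gap"]*94); go([(.4253,.2173,.22,10.9+60)])
E
```

```text
[ 1.55089691 -7.05070855  0.15284595] [-1.33652429 -0.2516675  -0.05907751] 29.925734996795654 15.558957650658899
t 52.0 at [ 0.426   0.2171  0.2205 54.1238]
[-0.002 -0.007  0.005] turn -0.195 -> [ 0.425  0.217  0.22  70.9  ]
```

>>> move_arm(plan=[0, 0, 0, 0, 0, -0.05, 0, 0, 0, 0, 0, -0.1, 0, 0, 0, 0, 0, -0.15, 0, 0, 0, 0, 0, -0.2, 0, 0, 0, 0, 0, -0.2])

```text
time: 52.47
position: [0.4261, 0.217, 0.2205]
ee_rot: [0.813, 0.582, -0.0, 0.001]
contact_force: [2.6, -7.0, -0.7]
finger_gap: 0.168
grip_force: 29.9
```

>>> move_arm(plan=[0, 0, -0.04, 0, 0, 0, 0, 0, -0.08, 0, 0, 0, 0, 0, -0.12, 0, 0, 0, 0, 0, -0.16, 0, 0, 0, 0, 0, -0.2, 0, 0, 0])

```text
time: 52.88
position: [0.4259, 0.2169, 0.2384]
ee_rot: [0.814, 0.581, -0.001, 0.001]
contact_force: [6.7, -5.6, -11.4]
finger_gap: 0.167
grip_force: 29.9
```

>>> move_arm(plan=[0, 0, -0.04, 0, 0, 0, 0, 0, -0.08, 0, 0, 0, 0, 0, -0.12, 0, 0, 0, 0, 0, -0.16, 0, 0, 0, 0, 0, -0.2, 0, 0, 0])

```text
time: 53.3
position: [0.4259, 0.2169, 0.2582]
ee_rot: [0.814, 0.581, -0.001, 0.001]
contact_force: [7.0, -6.5, -11.6]
finger_gap: 0.165
grip_force: 29.9
```

```bash
python3 - <<'E'
from h import *
s=env.read_state(); print(s["contact_force"],s["moment"],s["grip_force"],s["finger_gap"]*94,s["position"])
im=avg("scene",6); np.save("pics/s3.npy",im)
cv2.imwrite("pics/p3s.png",cv2.resize(im[185:255,335:395,::-1],None,fx=8,fy=8,interpolation=cv2.INTER_CUBIC))
E
```

```text
[  7.01494772  -6.53581455 -11.62200456] [-1.0526309  -1.45851977  0.06590839] 29.90261882543564 15.536004418302584 [0.42590966 0.21689088 0.25821348]
```

View pics/p3s.png

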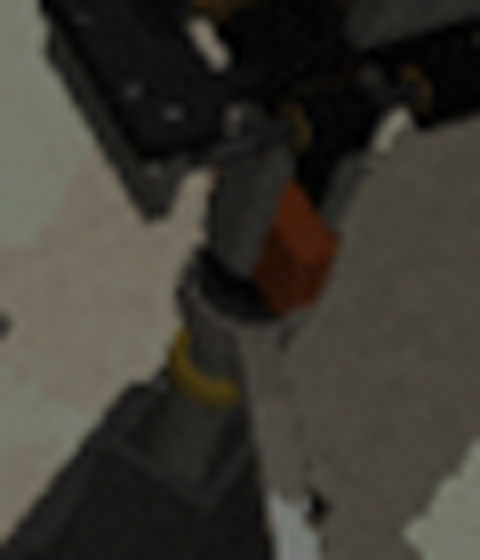

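The mast rises with the grip. The ring is at crop (205,375) and the gripper hides the pointer. I measure the pointer in the vertical stand plane from the earlier frame.

```bash
cat >> h.py <<'E'
AX=np.array([.4257,.2168]); SY=np.radians(10.9)
def vplane(n,u,v):
    """ray onto the vertical plane through the mast axis and the stand x axis: (stand x, z)"""
    e,d=ray(n,u,v); nrm=np.array([-np.sin(SY),np.cos(SY),0]); a=np.array([*AX,0])
    p=e+d*(nrm@(a-e))/(nrm@d); return (p-a)@np.array([np.cos(SY),np.sin(SY),0]),p[2]
def redpts(im,x0,x1,y0,y1,thr=25):
    f=im.astype(float); r=f[...,0]-np.maximum(f[...,1],f[...,2])*1.0
    r=np.where(f[...,1]-f[...,2]>18,0,r)  # drop orange
    return [(x,y,r[y,x]) for y in range(y0,y1) for x in range(x0,x1) if r[y,x]>thr]
def ringc(im):
    return [c for c in blobs("scene",im,20,38,90,25,4) if 335<c[:,0,0].mean()<375 and 190<c[:,0,1].mean()<255]
E
python3 - <<'E'
from h import *
im=np.load("pics/s2.npy")
for x,y,r in redpts(im,362,384,204,228): print((x,y),round(r),np.round(vplane("scene",x,y),4))
print("rod top",vplane("scene",280+595.5/6,180+115.5/6))
for f in("s2","s3"):
    for c in ringc(np.load(f"pics/{f}.npy")): print(f,cv2.boundingRect(c),c.reshape(-1,2).mean(0))
E
```

```text
(372, 211) 28 [-0.0356  0.2116]
(373, 211) 31 [-0.0459  0.2001]
(373, 212) 40 [-0.0503  0.1903]
(375, 213) 31 [-0.0769  0.1554]
(376, 213) 65 [-0.0885  0.1424]
(377, 213) 26 [-0.1004  0.129 ]
(365, 214) 28 [0.0195 0.2595]
(373, 214) 27 [-0.0593  0.1702]
(375, 214) 53 [-0.0819  0.1448]
(376, 214) 102 [-0.0936  0.1315]
(377, 214) 36 [-0.1057  0.1178]
(372, 215) 46 [-0.053   0.1724]
(373, 215) 43 [-0.064   0.1599]
(374, 215) 44 [-0.0753  0.1471]
(375, 215) 67 [-0.0869  0.1339]
(376, 215) 59 [-0.0988  0.1203]
(372, 216) 50 [-0.0576  0.1621]
(373, 216) 51 [-0.0688  0.1493]
(374, 216) 58 [-0.0802  0.1362]
(375, 216) 55 [-0.092   0.1227]
(371, 217) 52 [-0.0513  0.1643]
(372, 217) 78 [-0.0623  0.1516]
(373, 217) 43 [-0.0736  0.1386]
(374, 217) 44 [-0.0852  0.1252]
(375, 217) 30 [-0.0972  0.1114]
(362, 218) 26 [0.0322 0.2558]
(370, 218) 36 [-0.045   0.1664]
(371, 218) 59 [-0.0559  0.1538]
(372, 218) 80 [-0.0671  0.1409]
(373, 218) 38 [-0.0785  0.1276]
(374, 218) 26 [-0.0904  0.1139]
(370, 219) 31 [-0.0495  0.1561]
(371, 219) 57 [-0.0606  0.1432]
(372, 219) 37 [-0.0719  0.13  ]
(369, 220) 28 [-0.0432  0.1583]
(370, 220) 45 [-0.0541  0.1455]
(371, 220) 37 [-0.0653  0.1324]
(368, 221) 35 [-0.037   0.1604]
(369, 221) 43 [-0.0477  0.1478]
(370, 221) 48 [-0.0588  0.1347]
(368, 222) 30 [-0.0414  0.15  ]
(369, 222) 38 [-0.0523  0.1371]
(366, 224) 32 [-0.0289  0.1545]
(362, 225) 27 [0.0072 0.1927]
(363, 225) 38 [-0.0026  0.181 ]
(365, 225) 46 [-0.0228  0.1567]
(362, 226) 29 [0.0033 0.183 ]
(363, 226) 27 [-0.0065  0.1711]
(364, 226) 28 [-0.0166  0.1588]
(362, 227) 27 [-0.0006  0.1732]
(363, 227) 28 [-0.0106  0.161 ]
(364, 227) 27 [-0.0209  0.1485]
rod top (np.float64(-0.05965681374064648), np.float64(0.24016992795651337))
s2 (353, 233, 9, 10) [356.46153846 238.5       ]
s3 (356, 226, 9, 10) [359.46428571 231.32142857]
```

>>> move_arm(plan=[0, 0, -0.05, 0, 0, 0, 0, 0, -0.1, 0, 0, 0, 0, 0, -0.15, 0, 0, 0, 0, 0, -0.2, 0, 0, 0, 0, 0, -0.22, 0, 0, 0])

```text
time: 54.02
position: [0.426, 0.2169, 0.2806]
ee_rot: [0.814, 0.581, -0.001, 0.001]
contact_force: [6.0, -5.4, -10.8]
finger_gap: 0.169
grip_force: 29.9
```

>>> move_arm(plan=[0, 0, -0.05, 0, 0, 0, 0, 0, -0.1, 0, 0, 0, 0, 0, -0.15, 0, 0, 0, 0, 0, -0.2, 0, 0, 0, 0, 0, -0.2, 0, 0, 0])

```text
time: 54.43
position: [0.426, 0.2169, 0.3011]
ee_rot: [0.814, 0.581, -0.001, 0.001]
contact_force: [4.1, -5.9, -4.9]
finger_gap: 0.168
grip_force: 29.9
```

```bash
python3 - <<'E'
from h import *
s=env.read_state(); print(s["contact_force"],s["grip_force"],s["finger_gap"]*94,s["position"])
im=avg("scene",16); np.save("pics/s4.npy",im); t=avg("top",8); np.save("pics/t4.npy",t)
a=cv2.resize(im[190:245,340:395,::-1],(560,560),interpolation=cv2.INTER_CUBIC); b=cv2.resize(t[205:260,165:188,::-1],(230,550),interpolation=cv2.INTER_CUBIC)
o=np.zeros((560,790,3),np.uint8); o[:,:560]=a; o[:550,560:]=b
cv2.imwrite("pics/p4.png",np.clip(o*1.6,0,255).astype(np.uint8))
print(proj("scene",[*AX,.2]),[proj("scene",[AX[0]-.03*np.cos(SY),AX[1]-.03*np.sin(SY),z]).round(1) for z in(.15,.16,.17)])
E
```

```text
[ 4.0643883  -5.91465615 -4.90078996] 29.905956387519836 15.777457764553324 [0.42602648 0.21694259 0.30105272]
[364.01283247 221.81463282] [array([365.9, 224.6]), array([366.6, 222.7]), array([367.4, 220.7])]
```

View pics/p4.png

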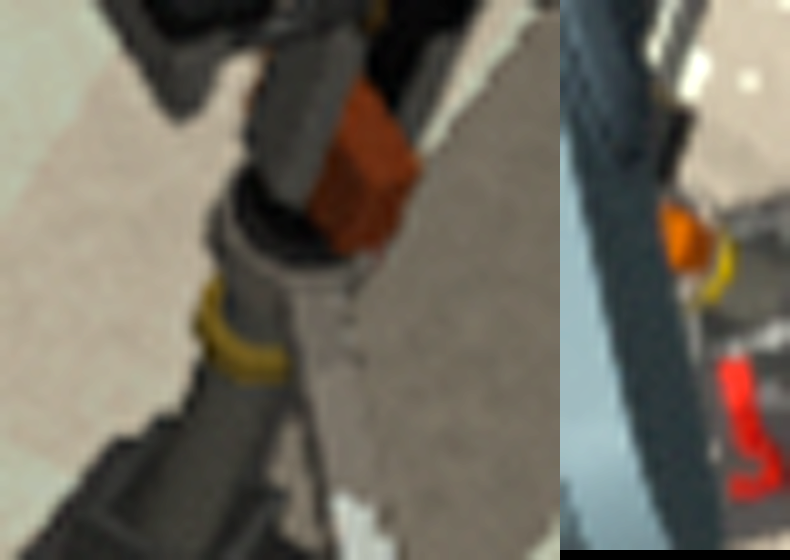

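In the scene view the hub, lamp arm and mast tube hide the pointer at this height. In the top view it shows in full, with the tip at (735,360) and the clamp at (758,478). I enlarge the earlier clear frame at the rod and clamp in both views.

```bash
python3 - <<'E'
from h import *
s=np.load("pics/s2.npy"); t=np.load("pics/t2.npy")
a=cv2.resize(s[197:227,360:384,::-1],None,fx=19,fy=19,interpolation=cv2.INTER_CUBIC); b=cv2.resize(t[236:258,176:192,::-1],None,fx=19,fy=19,interpolation=cv2.INTER_CUBIC)
o=np.zeros((590,785,3),np.uint8); o[:a.shape[0],:a.shape[1]]=a; o[:b.shape[0],470:470+b.shape[1]]=b
cv2.imwrite("pics/p5.png",np.clip(o*1.7,0,255).astype(np.uint8))
q=lambda d,z:[AX[0]-d*np.cos(SY),AX[1]-d*np.sin(SY),z]
for d in(.03,.065):
  for z in(.15,.16,.17,.237): p=proj("scene",q(d,z)); r=proj("top",q(d,z)); print(d,z,"crop",((p-[360,197]+.5)*19).round(),((r-[176,236]+.5)*19+[470,0]).round())
E
```

```text
0.03 0.15 crop [121. 534.] [611. 112.]
0.03 0.16 crop [136. 498.] [599. 107.]
0.03 0.17 crop [151. 461.] [587. 103.]
0.03 0.237 crop [259. 197.] [499.  69.]
0.065 0.15 crop [244. 384.] [650. 316.]
0.065 0.16 crop [260. 347.] [638. 313.]
0.065 0.17 crop [276. 309.] [626. 310.]
0.065 0.237 crop [389.  42.] [540. 288.]
```

View pics/p5.png

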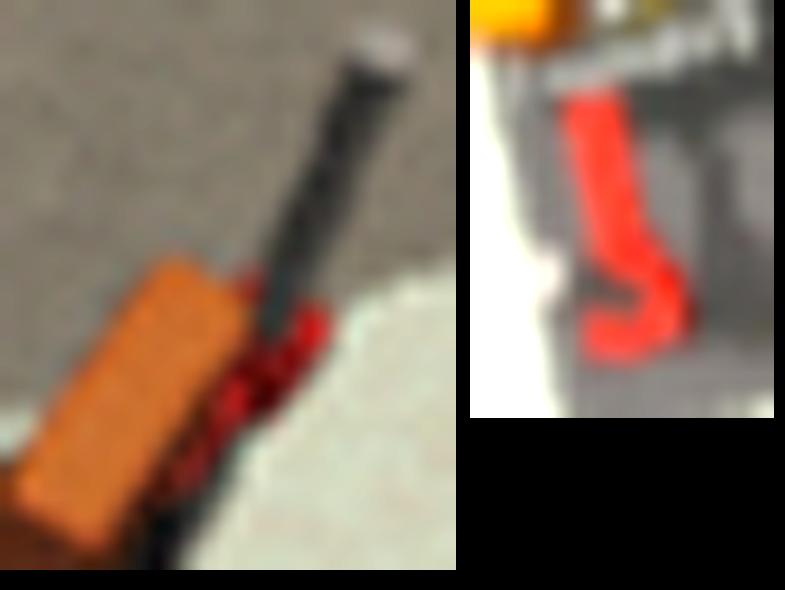

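```bash
python3 - <<'E'
from h import *
s=lambda x,y:(360+x/19-.5,197+y/19-.5); t=lambda x,y:(176+(x-470)/19-.5,236+y/19-.5)
for n,a,b in[("rodtop",(381,45),(553,278)),("clamptop",(278,312),(638,308)),("clampmid",(282,330),(638,308)),("clamp right corner",(328,322),(688,312))]:
    p,e=tri(s(*a),t(*b)); d=p[:2]-AX; print(n,p.round(4),round(e,4),"stand",(d@[np.cos(SY),np.sin(SY)]).round(4),(d@[-np.sin(SY),np.cos(SY)]).round(4))
# ring check: visible ring centroid at the three mast heights, known ring z = tcp-.0955
for f,z in(("s2",.125),("s3",.1627),("s4",.2055)):
    m=[c for c in ringc(np.load(f"pics/{f}.npy"))][0].reshape(-1,2).mean(0); print(f,m,proj("scene",[*AX,z]).round(1))
E
```

```text
rodtop [0.3631 0.2033 0.2363] 0.0014 stand -0.0641 -0.0014
clamptop [0.3616 0.2038 0.1685] 0.002 stand -0.0654 -0.0007
clampmid [0.3616 0.2049 0.1651] 0.003 stand -0.0652 0.0004
clamp right corner [0.3574 0.2024 0.1627] 0.0156 stand -0.0698 -0.0012
s2 [356.46153846 238.5       ] [358.3 236.2]
s3 [359.46428571 231.32142857] [361.1 229.2]
s4 [362.60714286 223.03571429] [364.5 220.7]
```

>>> move_arm(plan=[0, 0, 0.05, 0, 0, 0, 0, 0, 0.1, 0, 0, 0, 0, 0, 0.15, 0, 0, 0, 0, 0, 0.2, 0, 0, 0, 0, 0, 0.25, 0, 0, 0])

```text
time: 56.05
position: [0.4261, 0.217, 0.2782]
ee_rot: [0.814, 0.581, -0.0, 0.002]
contact_force: [0.0, -7.7, 3.6]
finger_gap: 0.169
grip_force: 29.9
```

>>> move_arm(plan=[0, 0, 0.05, 0, 0, 0, 0, 0, 0.1, 0, 0, 0, 0, 0, 0.14, 0, 0, 0, 0, 0, 0.16, 0, 0, 0, 0, 0, 0.165, 0, 0, 0])

```text
time: 56.47
position: [0.4261, 0.217, 0.2614]
ee_rot: [0.814, 0.581, -0.0, 0.001]
contact_force: [0.5, -7.0, 3.2]
finger_gap: 0.171
grip_force: 29.9
```

>>> move_arm(plan=[0, 0, 0, 0, 0, 0, 0, 0, 0, 0, 0, 0, 0, 0, 0, 0, 0, 0, 0, 0, 0, 0, 0, 0, 0, 0, 0, 0, 0, 0])

```text
time: 56.88
position: [0.4261, 0.217, 0.2614]
ee_rot: [0.814, 0.581, -0.0, 0.002]
contact_force: [2.0, -7.6, 2.0]
finger_gap: 0.171
grip_force: 29.9
```

>>> move_arm(plan=[0, 0, 0.01, 0, 0, 0, 0, 0, 0.02, 0, 0, 0, 0, 0, 0.02, 0, 0, 0, 0, 0, 0.02, 0, 0, 0, 0, 0, 0.02, 0, 0, 0])

```text
time: 57.3
position: [0.4261, 0.217, 0.2596]
ee_rot: [0.814, 0.581, -0.0, 0.002]
contact_force: [0.6, -8.3, 2.7]
finger_gap: 0.171
grip_force: 29.9
```

>>> move_arm(plan=[0, 0, 0, 0, 0, 0.05, 0, 0, 0, 0, 0, 0.1, 0, 0, 0, 0, 0, 0.15, 0, 0, 0, 0, 0, 0.2, 0, 0, 0, 0, 0, 0.25])

```text
time: 57.72
position: [0.426, 0.2171, 0.2596]
ee_rot: [0.908, 0.418, -0.0, 0.001]
contact_force: [0.7, -6.6, 3.4]
finger_gap: 0.171
grip_force: 29.9
```

>>> move_arm(plan=[0, 0, 0, 0, 0, 0.05, 0, 0, 0, 0, 0, 0.1, 0, 0, 0, 0, 0, 0.15, 0, 0, 0, 0, 0, 0.2, 0, 0, 0, 0, 0, 0.25])

```text
time: 58.13
position: [0.4258, 0.2172, 0.2595]
ee_rot: [0.97, 0.241, -0.0, 0.001]
contact_force: [-0.9, -6.0, 2.7]
finger_gap: 0.169
grip_force: 29.9
```

>>> move_arm(plan=[0, 0, 0, 0, 0, 0.04, 0, 0, 0, 0, 0, 0.08, 0, 0, 0, 0, 0, 0.12, 0, 0, 0, 0, 0, 0.16, 0, 0, 0, 0, 0, 0.2])

```text
time: 58.55
position: [0.4258, 0.2173, 0.2595]
ee_rot: [0.996, 0.094, 0.0, 0.001]
contact_force: [-0.3, -6.6, 3.4]
finger_gap: 0.173
grip_force: 30.0
```

```bash
python3 - <<'E'
from h import *
s=env.read_state(); print(s["contact_force"],s["moment"],s["finger_gap"]*94,s["grip_force"],s["position"],yaw_of(s["ee_rot"]))
E
```

```text
[-0.26885965 -6.5831139   3.3608666 ] [-1.15675722  0.18391018  0.30246477] 16.24436006010174 29.986566603183746 [0.4257515 0.2173368 0.2595312] 10.797436050102933
```

>>> move_arm(plan=[0, 0, 0, 0, 0, 0.01, 0, 0, 0, 0, 0, 0.02, 0, 0, 0, 0, 0, 0.03, 0, 0, 0, 0, 0, 0.04, 0, 0, 0, 0, 0, 0.04])

```text
time: 58.97
position: [0.4258, 0.2175, 0.2595]
ee_rot: [0.998, 0.066, 0.0, 0.001]
contact_force: [-0.7, -5.5, 2.0]
finger_gap: 0.177
grip_force: 31.4
```

```bash
python3 - <<'E'
from h import *
s=env.read_state(); print(s["contact_force"],s["moment"],s["finger_gap"]*94,s["grip_force"],s["position"],yaw_of(s["ee_rot"]))
E
```

```text
[-0.70643381 -5.48907198  2.04878812] [-1.06223646  0.03716947  0.75538599] 16.60161970277209 31.449201120994985 [0.42583434 0.21747579 0.25951098] 7.608471393950013
```

>>> move_arm(plan=[0, 0, 0, 0, 0, 0, 0, 0, 0, 0, 0, 0, 0, 0, 0, 0, 0, 0, 0, 0, 0, 0, 0, 0, 0, 0, 0, 0, 0, 0], hand=0.8)

```text
time: 59.38
position: [0.4254, 0.2184, 0.2589]
ee_rot: [0.998, 0.066, -0.0, -0.0]
contact_force: [0.2, -0.2, -0.7]
finger_gap: 0.493
grip_force: 0.0
```

>>> move_arm(plan=[0, 0, 0, 0, 0, 0, 0, 0, -0.1, 0, 0, 0, 0, 0, -0.3, 0, 0, 0, 0, 0, -0.6, 0, 0, 0, 0, 0, -0.9, 0, 0, 0])

```text
time: 59.8
position: [0.4251, 0.2181, 0.3502]
ee_rot: [0.998, 0.066, -0.001, 0.0]
contact_force: [1.8, -0.2, 0.1]
finger_gap: 0.795
grip_force: 0.0
```

>>> move_arm(plan=[0, 0.3, 0, 0, 0, 0, 0, 0.6, 0, 0, 0, 0, 0, 0.9, 0, 0, 0, 0, 0, 1, 0, 0, 0, 0, 0, 1, 0, 0, 0, 0])

```text
time: 60.22
position: [0.439, 0.1176, 0.3497]
ee_rot: [0.998, 0.064, 0.0, -0.0]
contact_force: [-0.6, 0.4, -0.1]
finger_gap: 0.799
grip_force: 0.0
```

>>> move_arm(plan=[0, 0.3, 0, 0, 0, 0, 0, 0.6, 0, 0, 0, 0, 0, 0.9, 0, 0, 0, 0, 0, 1, 0, 0, 0, 0, 0, 1, 0, 0, 0, 0])

```text
time: 60.63
position: [0.452, 0.0193, 0.3491]
ee_rot: [0.998, 0.064, -0.0, -0.0]
contact_force: [0.0, 0.5, 0.4]
finger_gap: 0.797
grip_force: 0.0
```

```bash
python3 - <<'E'
from h import *
im=avg("scene",8); np.save("pics/s6.npy",im); t=avg("top",8); np.save("pics/t6.npy",t)
a=cv2.resize(im[185:255,335:395,::-1],(514,600),interpolation=cv2.INTER_CUBIC); b=cv2.resize(t[195:260,160:195,::-1],(280,520),interpolation=cv2.INTER_CUBIC)
o=np.zeros((600,794,3),np.uint8); o[:,:514]=a; o[:520,514:]=b
cv2.imwrite("pics/p6.png",np.clip(o*1.6,0,255).astype(np.uint8))
print("ring",[c.reshape(-1,2).mean(0) for c in ringc(im)],"s2->expected shift at +39mm",proj("scene",[*AX,.164])-proj("scene",[*AX,.125]))
go([])
E
```

```text
ring [array([359.33333333, 231.14814815])] s2->expected shift at +39mm [ 2.9039907  -7.26364259]
t 61.4 at [0.4517 0.0198 0.3491 7.5174]
```

View pics/p6.png

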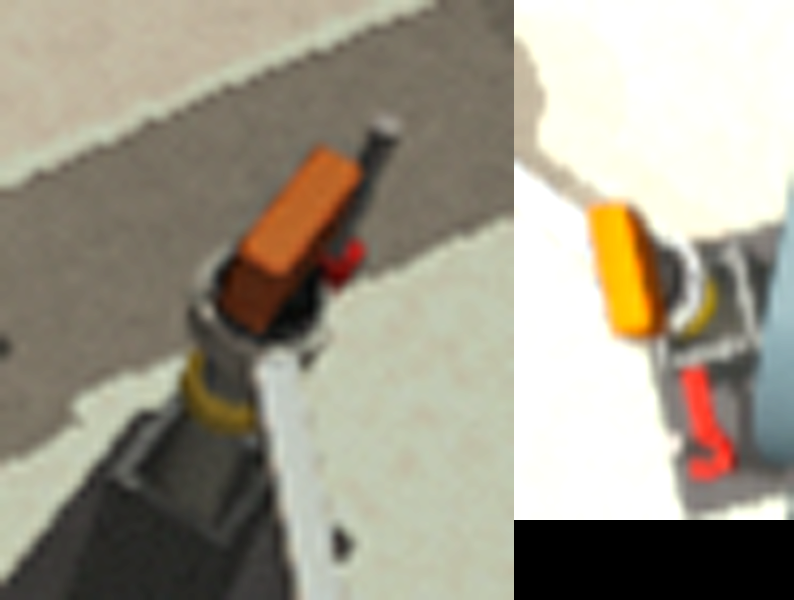

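The ring moved up by +39.5 mm in the image and the grip is back at its locked direction. I make one more numeric check of the pointer clamp, with nothing in front of it.

```bash
python3 - <<'E'
from h import *
im=np.load("pics/s6.npy").astype(float); r=im[...,0]-np.maximum(im[...,1],im[...,2])
print("s6 redness cols 370-379"); print(np.round(r[209:221,370:380]).astype(int))
t=np.load("pics/t6.npy").astype(float); rt=t[...,0]-np.maximum(t[...,1],t[...,2])
print("t6 cols 178-190 rows 239-256"); print(np.round(rt[239:257,178:190]).astype(int))
q=lambda x,y,z:[AX[0]+x*np.cos(SY)-y*np.sin(SY),AX[1]+x*np.sin(SY)+y*np.cos(SY),z]
for x,y in[(-.065,-.001),(-.072,-.008),(-.072,.006),(-.058,-.008),(-.058,.006)]:
  print((x,y),[proj("scene",q(x,y,z)).round(1).tolist() for z in(.155,.16,.165,.17)],proj("top",q(x,y,.163)).round(1))
E
```

```text
s6 redness cols 370-379
[[54 54 57 55 37 15  2  2  5  5]
 [53 55 58 47 19  8  2  3  4  5]
 [56 53 44 22 15  1  1  5  4  4]
 [54 44 27 21  7  6 13  5  3  5]
 [54 32 22 10 -1 32 64 31  3  5]
 [44 25 28 17 10 54 98 46  2  5]
 [23 22 33 42 42 62 64 14  2  5]
 [18  6 13 42 58 56 21  6  4  4]
 [ 7 -1 13 31 44 34  6 -1  1  2]
 [ 2 -1  5 19 25  6  1 -1 -2  0]
 [-2  0 -2  6 11 -1  0 -1 -2 -3]
 [-1 -2 -1 -2  0  1 -1 -2 -4 -3]]
t6 cols 178-190 rows 239-256
[[  0  -1   0   2   2   1  -1  -1  -1   0   0   0]
 [  1   1   1  14  24  28   4  -1  -1  -1  -1  -1]
 [  2   1  18  81  93  86  20  -1  -1  -1  -2  -3]
 [  3   3  24 100 127 120  36   1   0   0   1   0]
 [  1   4  15  76 127 125  53   7   3   2   2   0]
 [  0   5  11  64 125 125  65  10   2   2   1  -2]
 [  0   4   9  43 122 127  78  13   3   3   2   0]
 [ -2   2   5  27 112 128  99  17   4   3   3  -1]
 [ -3   3   4  19  89 127 113  33   5   4   4  -1]
 [ -3   3   5  16  74 123 119  72  18   4   2  -1]
 [ -1   5   6  11  56 110 119 110  55  13   3   0]
 [  1   6   6   4  20  68  97 112 108  33   5   1]
 [ -1   3   4   5  13  21  40  94 127  48   5   1]
 [ -2   0   2  13  61  65  62 110 119  57   6   3]
 [ -4  -3   2  20  94 109 104 111  91  43   6   3]
 [ -3  -3   2  14  71  90  92  61  28  16   6   3]
 [ -3  -3   0   4  16  20  22  10   4   4   3   3]
 [ -3  -3  -2   3   4   3   4   4   3   3   3   2]]
(-0.065, -0.001) [[372.5, 215.5], [372.9, 214.6], [373.3, 213.6], [373.7, 212.6]] [184.5 251.9]
(-0.072, -0.008) [[371.6, 212.7], [372.0, 211.7], [372.4, 210.7], [372.9, 209.7]] [187.1 253.5]
(-0.072, 0.006) [[375.9, 215.3], [376.3, 214.3], [376.8, 213.4], [377.2, 212.4]] [182.7 254.6]
(-0.058, -0.008) [[369.0, 215.8], [369.4, 214.8], [369.8, 213.8], [370.3, 212.8]] [186.2 249.2]
(-0.058, 0.006) [[373.3, 218.5], [373.7, 217.5], [374.2, 216.5], [374.6, 215.5]] [181.9 250.2]
```

```bash
python3 - <<'E'
from h import *
im=np.load("pics/s6.npy"); t=np.load("pics/t6.npy")
s=lambda x,y:(335+x/8.567-.5,185+y/8.571-.5); q=lambda x,y:(160+(x-514)/8-.5,195+y/8-.5)
print("grip top (eye)",tri(s(300.5,211),q(624,269)))
def blob(n,im,x0,x1,y0,y1,vmin):
    h=cv2.cvtColor(im,cv2.COLOR_RGB2HSV); m=(h[...,0]>=4)&(h[...,0]<=22)&(h[...,1]>140)&(h[...,2]>=vmin)
    k=np.zeros_like(m); k[y0:y1,x0:x1]=1; ys,xs=np.nonzero(m&k); return xs.mean(),ys.mean(),len(xs)
for v in(60,90,110): print(v,blob("scene",im,355,385,198,225,v),blob("top",t,165,182,215,242,v+60))
a=blob("scene",im,355,385,198,225,90); b=blob("top",t,165,182,215,242,150); print(tri(a[:2],b[:2]))
c=cv2.cvtColor(im,cv2.COLOR_RGB2HSV)[203:224,358:378]; print(c[...,2]*(c[...,1]>140))
E
```

```text
grip top (eye) (array([0.42639697, 0.21758936, 0.26147329]), np.float64(0.0014111469117723404))
60 (np.float64(369.58653846153845), np.float64(209.375), 104) (np.float64(172.83132530120483), np.float64(228.24096385542168), 83)
90 (np.float64(369.6043956043956), np.float64(208.97802197802199), 91) (np.float64(172.6184210526316), np.float64(227.94736842105263), 76)
110 (np.float64(369.6027397260274), np.float64(209.15068493150685), 73) (np.float64(172.17241379310346), np.float64(228.0), 58)
(array([0.42707126, 0.21847431, 0.26353013]), np.float64(0.0002312155441501917))
[[  0   0   0   0   0   0   0   0   0   0   0   0   0  99 121 117 105   0
    0   0]
 [  0   0   0   0   0   0   0   0   0   0   0   0  97 119 118 117 118 120
   94   0]
 [  0   0   0   0   0   0   0   0   0   0   0  96 117 117 116 116 118 120
  102   0]
 [  0   0   0   0   0   0   0   0   0   0   0 112 119 116 117 117 118 114
   77   0]
 [  0   0   0   0   0   0   0   0   0   0 105 118 117 117 114 118 112  82
    0   0]
 [  0   0   0   0   0   0   0   0   0 100 116 117 116 116 120 115  92  51
    0   0]
 [  0   0   0  
[... 560 characters left out ...]
  60  78
   86   0]
 [  0   0   0   0  41  48  46  60  90 103  85  43  35  19  20  52  69  69
    0   0]
 [  0   0   0  25  48  50  49  47  48  54  50  40  21   0   0  44  50  61
    0   0]
 [  0   0   0  32  50  50  50  51  50  51  45  31   0   0   0   0   0   0
    0   0]
 [  0   0   0  41  50  49  51  52  51  48  32   0   0   0   0   0   0   0
    0   0]
 [  0   0   0  44  49  50  49  51  51  36   0   0   0   0   0   0   0   0
    0   0]
 [  0   0   0  31  45  52  51  52  45   0   0   0   0   0   0   0   0   0
    0   0]
 [  0   0   0   0   0  44  52  56  32   0   0   0   0   0   0   0   0   0
    0   0]
 [  0   0   0   0   0   0  40  47   0   0   0   0   0   0   0   0   0   0
    0   0]]
```

```bash
python3 - <<'E'
from h import *
def dark(n,im,z):
    p=proj(n,[.5214,.3389,z]); x,y=p.round().astype(int); g=im[...,:].max(2).astype(int); w=g[y-12:y+13,x-12:x+13]
    m=((w<60)).astype(np.uint8); k,l,st,ce=cv2.connectedComponentsWithStats(m); i=[j for j in range(1,k) if st[j,4]>5]; 
    print(n,p,[(st[j].tolist(),ce[j].round(1).tolist()) for j in i]); i=min(i,key=lambda j:np.hypot(*(ce[j]-12))); return ce[i]+[x-12,y-12]
a=dark("scene",np.load("pics/s6.npy"),.234); b=dark("top",np.load("pics/t6.npy"),.234)
p,e=tri(a,b); d=p[:2]-AX; print("knob",p,e,np.hypot(*d),np.degrees(np.arctan2(d[1],d[0])))
R0=.155; th=51.9
K=AX+R0*np.array([np.cos(np.radians(th)),np.sin(np.radians(th))]); print(K)
go([(.45,.12,.35,37),(*K,.35,96.9)])
al=np.radians(45) # tool yaw minus arm angle
for st in(12.73,):
  for k in range(1,6):
    x=np.radians(st*k/5); dr,dt=R0*(np.cos(x)-1),-R0*np.sin(x)
    # world in arm frame -> tool x at +al from radial
    tx=dr*np.cos(al)+dt*np.sin(al); ty=dr*np.sin(al)-dt*np.cos(al); print(k,round(tx*10,3),round(ty*10,3),round(x/1.5,4))
E
```

```text
scene [377.83894538 269.60069616] [([0, 0, 4, 2, 6], [1.2, 0.3]), ([7, 6, 11, 14, 111], [12.0, 12.6])]
top [135.54897547 199.98528213] [([8, 9, 8, 6, 35], [11.3, 11.6])]
knob [0.52261922 0.34031358 0.23282092] 0.0006358620131236205 0.15699980179574555 51.87926457136343
[0.52134056 0.33877493]
t 61.4 at [0.4517 0.0198 0.3491 7.5174]
[ 0.114 -0.995 -0.009] turn -0.343 -> [ 0.45  0.12  0.35 37.  ]
[ 0.943 -0.659 -0.   ] turn -0.348 -> [ 0.486  0.229  0.35  66.95 ]
[ 0.573 -0.05  -0.   ] turn -0.174 -> [ 0.504  0.284  0.35  81.925]
[ 0.567  0.1   -0.   ] turn -0.174 -> [ 0.521  0.339  0.35  96.9  ]
1 -0.05 0.048 0.0296
2 -0.102 0.093 0.0592
3 -0.155 0.136 0.0889
4 -0.211 0.177 0.1185
5 -0.268 0.215 0.1481
```

>>> move_arm(plan=[0.11, -0.99, -0.01, 0, 0, -0.343, 0.11, -0.99, -0.01, 0, 0, -0.343, 0.11, -0.99, -0.01, 0, 0, -0.343, 0.11, -0.99, -0.01, 0, 0, -0.343, 0.11, -0.99, -0.01, 0, 0, -0.343])

```text
time: 61.85
position: [0.4495, 0.1204, 0.35]
ee_rot: [0.948, 0.32, -0.0, -0.0]
contact_force: [0.2, 0.8, 0.2]
finger_gap: 0.802
grip_force: 0.0
```

>>> move_arm(plan=[0.94, -0.66, 0, 0, 0, -0.348, 0.94, -0.66, 0, 0, 0, -0.348, 0.94, -0.66, 0, 0, 0, -0.348, 0.94, -0.66, 0, 0, 0, -0.348, 0.94, -0.66, 0, 0, 0, -0.348])

```text
time: 62.27
position: [0.4853, 0.2294, 0.3495]
ee_rot: [0.834, 0.552, -0.001, -0.0]
contact_force: [0.9, -0.5, 0.2]
finger_gap: 0.796
grip_force: 0.0
```

>>> move_arm(plan=[0.57, -0.05, 0, 0, 0, -0.174, 0.57, -0.05, 0, 0, 0, -0.174, 0.57, -0.05, 0, 0, 0, -0.174, 0.57, -0.05, 0, 0, 0, -0.174, 0.57, -0.05, 0, 0, 0, -0.174])

```text
time: 62.68
position: [0.5028, 0.2818, 0.3501]
ee_rot: [0.757, 0.653, -0.0, 0.0]
contact_force: [-0.4, 0.4, 0.4]
finger_gap: 0.798
grip_force: 0.0
```

>>> move_arm(plan=[0.567, 0.1, 0, 0, 0, -0.174, 0.567, 0.1, 0, 0, 0, -0.174, 0.567, 0.1, 0, 0, 0, -0.174, 0.567, 0.1, 0, 0, 0, -0.174, 0.567, 0.1, 0, 0, 0, -0.174])

```text
time: 63.1
position: [0.5207, 0.3364, 0.3504]
ee_rot: [0.666, 0.746, -0.0, 0.0]
contact_force: [0.1, 0.1, -0.4]
finger_gap: 0.8
grip_force: 0.0
```

>>> move_arm(plan=[0, 0, 0, 0, 0, 0, 0, 0, 0, 0, 0, 0, 0, 0, 0, 0, 0, 0, 0, 0, 0, 0, 0, 0, 0, 0, 0, 0, 0, 0])

```text
time: 63.52
position: [0.5207, 0.3376, 0.3502]
ee_rot: [0.664, 0.748, 0.0, 0.0]
contact_force: [-0.2, 0.3, -0.0]
finger_gap: 0.799
grip_force: 0.0
```

```bash
python3 - <<'E'
from h import *
print(env.read_state()["joints"].round(2)); go([(.522,.3395,.244,96.9)])
E
```

```text
[ 0.39  0.11  1.5  -0.    1.54  0.27]
t 63.5 at [ 0.5207  0.3376  0.3502 96.7785]
[0.009 0.007 0.531] turn -0.001 -> [ 0.521  0.339  0.297 96.839]
[0.009 0.007 0.531] turn -0.001 -> [ 0.522  0.34   0.244 96.9  ]
```

>>> move_arm(plan=[0.01, 0.01, 0.15, 0, 0, 0, 0.01, 0.01, 0.3, 0, 0, 0, 0.01, 0.01, 0.45, 0, 0, 0, 0.01, 0.01, 0.53, 0, 0, 0, 0.01, 0.01, 0.53, 0, 0, 0])

```text
time: 63.93
position: [0.5207, 0.3385, 0.2946]
ee_rot: [0.664, 0.748, -0.002, -0.001]
contact_force: [0.3, -0.5, -0.1]
finger_gap: 0.799
grip_force: 0.0
```

>>> move_arm(plan=[0.01, 0, 0.15, 0, 0, 0, 0.01, 0, 0.3, 0, 0, 0, 0.01, 0, 0.45, 0, 0, 0, 0.01, 0, 0.53, 0, 0, 0, 0.01, 0, 0.53, 0, 0, 0])

```text
time: 64.35
position: [0.5208, 0.3396, 0.2426]
ee_rot: [0.664, 0.748, -0.001, -0.001]
contact_force: [0.2, -0.9, -1.2]
finger_gap: 0.797
grip_force: 0.0
```

>>> move_arm(plan=[0, 0, 0, 0, 0, 0, 0, 0, 0, 0, 0, 0, 0, 0, 0, 0, 0, 0, 0, 0, 0, 0, 0, 0, 0, 0, 0, 0, 0, 0], hand=0)

```text
time: 64.77
position: [0.5218, 0.3401, 0.2448]
ee_rot: [0.664, 0.748, 0.001, 0.0]
contact_force: [-0.0, 0.3, 0.7]
finger_gap: 0.484
grip_force: 0.0
```

>>> move_arm(plan=[0, 0, 0, 0, 0, 0, 0, 0, 0, 0, 0, 0, 0, 0, 0, 0, 0, 0, 0, 0, 0, 0, 0, 0, 0, 0, 0, 0, 0, 0])

```text
time: 65.18
position: [0.5218, 0.3399, 0.2443]
ee_rot: [0.664, 0.748, 0.0, 0.0]
contact_force: [1.0, -0.5, 0.4]
finger_gap: 0.21
grip_force: 30.0
```

>>> move_arm(plan=[0, 0, 0, 0, 0, 0, 0, 0, 0, 0, 0, 0, 0, 0, 0, 0, 0, 0, 0, 0, 0, 0, 0, 0, 0, 0, 0, 0, 0, 0])

```text
time: 65.6
position: [0.5218, 0.34, 0.2442]
ee_rot: [0.664, 0.748, 0.0, 0.0]
contact_force: [2.6, 0.5, 0.4]
finger_gap: 0.208
grip_force: 30.0
```

```bash
python3 - <<'E'
from h import *
s=env.read_state(); print(s["contact_force"],s["moment"],s["finger_gap"]*94,s["grip_force"]); go([])
E
```

```text
[2.58435325 0.47977209 0.44536596] [ 0.09930376 -0.48097522  0.07611648] 19.523361162706394 29.999680817127228
t 65.6 at [ 0.5218  0.34    0.2442 96.8191]
```

>>> move_arm(plan=[-0.05, 0.048, 0, 0, 0, 0.03, -0.102, 0.093, 0, 0, 0, 0.059, -0.155, 0.136, 0, 0, 0, 0.089, -0.211, 0.177, 0, 0, 0, 0.1185, -0.268, 0.215, 0, 0, 0, 0.148])

```text
time: 66.02
position: [0.546, 0.3165, 0.2442]
ee_rot: [0.743, 0.669, 0.001, -0.001]
contact_force: [0.8, 1.2, 1.7]
finger_gap: 0.209
grip_force: 30.0
```

>>> move_arm(plan=[-0.05, 0.048, 0, 0, 0, 0.03, -0.102, 0.093, 0, 0, 0, 0.059, -0.155, 0.136, 0, 0, 0, 0.089, -0.211, 0.177, 0, 0, 0, 0.1185, -0.268, 0.215, 0, 0, 0, 0.148])

```text
time: 66.43
position: [0.565, 0.2876, 0.2444]
ee_rot: [0.813, 0.583, 0.001, -0.001]
contact_force: [1.9, 2.4, 0.5]
finger_gap: 0.21
grip_force: 30.0
```

>>> move_arm(plan=[-0.05, 0.048, 0, 0, 0, 0.03, -0.102, 0.093, 0, 0, 0, 0.059, -0.155, 0.136, 0, 0, 0, 0.089, -0.211, 0.177, 0, 0, 0, 0.1185, -0.268, 0.215, 0, 0, 0, 0.148])

```text
time: 66.85
position: [0.5771, 0.2551, 0.2445]
ee_rot: [0.872, 0.489, 0.001, -0.0]
contact_force: [3.6, 2.6, -1.0]
finger_gap: 0.208
grip_force: 30.0
```

```bash
python3 - <<'E'
from h import *
s=env.read_state(); d=s["position"][:2]-AX; print(np.hypot(*d),np.degrees(np.arctan2(d[1],d[0])),s["joints"].round(2),s["contact_force"],s["finger_gap"]*94)
E
```

```text
0.15613691731511717 14.212992790718818 [0.24 0.19 1.6  0.   1.35 0.78] [ 3.6490406   2.5980978  -0.95918497] 19.51657528315778
```

Working well; continue with six more calls.

>>> move_arm(plan=[-0.05, 0.048, 0, 0, 0, 0.03, -0.102, 0.093, 0, 0, 0, 0.059, -0.155, 0.136, 0, 0, 0, 0.089, -0.211, 0.177, 0, 0, 0, 0.1185, -0.268, 0.215, 0, 0, 0, 0.148])

```text
time: 67.27
position: [0.5817, 0.2208, 0.2445]
ee_rot: [0.921, 0.389, 0.001, -0.0]
contact_force: [4.5, 2.1, -1.0]
finger_gap: 0.204
grip_force: 30.0
```

>>> move_arm(plan=[-0.05, 0.048, 0, 0, 0, 0.03, -0.102, 0.093, 0, 0, 0, 0.059, -0.155, 0.136, 0, 0, 0, 0.089, -0.211, 0.177, 0, 0, 0, 0.1185, -0.268, 0.215, 0, 0, 0, 0.148])

```text
time: 67.68
position: [0.5786, 0.1864, 0.2445]
ee_rot: [0.959, 0.285, 0.002, 0.0]
contact_force: [3.7, 1.0, -0.3]
finger_gap: 0.208
grip_force: 30.0
```

>>> move_arm(plan=[-0.05, 0.048, 0, 0, 0, 0.03, -0.102, 0.093, 0, 0, 0, 0.059, -0.155, 0.136, 0, 0, 0, 0.089, -0.211, 0.177, 0, 0, 0, 0.1185, -0.268, 0.215, 0, 0, 0, 0.148])

```text
time: 68.1
position: [0.568, 0.1534, 0.2446]
ee_rot: [0.984, 0.177, 0.002, 0.0]
contact_force: [5.1, 0.3, -0.1]
finger_gap: 0.206
grip_force: 30.0
```

>>> move_arm(plan=[-0.05, 0.048, 0, 0, 0, 0.03, -0.102, 0.093, 0, 0, 0, 0.059, -0.155, 0.136, 0, 0, 0, 0.089, -0.211, 0.177, 0, 0, 0, 0.1185, -0.268, 0.215, 0, 0, 0, 0.148])

```text
time: 68.52
position: [0.5503, 0.1236, 0.2446]
ee_rot: [0.998, 0.067, 0.002, 0.0]
contact_force: [4.6, -0.9, -0.8]
finger_gap: 0.206
grip_force: 30.0
```

>>> move_arm(plan=[-0.05, 0.048, 0, 0, 0, 0.03, -0.102, 0.093, 0, 0, 0, 0.059, -0.155, 0.136, 0, 0, 0, 0.089, -0.211, 0.177, 0, 0, 0, 0.1185, -0.268, 0.215, 0, 0, 0, 0.148])

```text
time: 68.93
position: [0.5266, 0.0985, 0.2446]
ee_rot: [0.999, -0.044, 0.002, 0.001]
contact_force: [4.6, -2.3, -0.0]
finger_gap: 0.202
grip_force: 30.0
```

>>> move_arm(plan=[-0.05, 0.048, 0, 0, 0, 0.03, -0.102, 0.093, 0, 0, 0, 0.059, -0.155, 0.136, 0, 0, 0, 0.089, -0.211, 0.177, 0, 0, 0, 0.1185, -0.268, 0.215, 0, 0, 0, 0.148])

```text
time: 69.35
position: [0.4979, 0.0793, 0.2446]
ee_rot: [0.988, -0.155, 0.001, 0.001]
contact_force: [3.6, -2.4, -0.5]
finger_gap: 0.207
grip_force: 30.0
```

```bash
python3 - <<'E'
from h import *
s=env.read_state(); d=s["position"][:2]-AX; a=np.degrees(np.arctan2(d[1],d[0])); print(np.hypot(*d),a,s["joints"].round(2),s["contact_force"],s["finger_gap"]*94)
J=np.array([.4635,.0715]); t=J-AX; g=np.degrees(np.arctan2(t[1],t[0])); print("goal",g,np.hypot(*t)); y=yaw_of(s["ee_rot"]); K=AX+.155*np.array([np.cos(np.radians(g)),np.sin(np.radians(g))])
go([(*K,s["position"][2],y+g-a)])
E
```

```text
0.15530857405981385 -62.31355569452076 [-0.07 -0.12  1.91 -0.    1.34  1.82] [ 3.64929279 -2.44519083 -0.5154303 ] 19.470752719995094
goal -75.41765820799476 0.15013637134285615
t 69.3 at [  0.4979   0.0793   0.2446 -17.8044]
[-0.277  0.22  -0.   ] turn 0.152 -> [  0.465   0.067   0.245 -30.908]
```

>>> move_arm(plan=[-0.05, 0.048, 0, 0, 0, 0.03, -0.102, 0.093, 0, 0, 0, 0.059, -0.155, 0.136, 0, 0, 0, 0.089, -0.215, 0.18, 0, 0, 0, 0.12, -0.278, 0.22, 0, 0, 0, 0.152])

```text
time: 69.77
position: [0.4645, 0.0666, 0.2446]
ee_rot: [0.964, -0.266, 0.001, 0.001]
contact_force: [2.7, -3.5, -1.0]
finger_gap: 0.205
grip_force: 30.0
```

>>> move_arm(plan=[0, 0, 0, 0, 0, 0, 0, 0, 0, 0, 0, 0, 0, 0, 0, 0, 0, 0, 0, 0, 0, 0, 0, 0, 0, 0, 0, 0, 0, 0])

```text
time: 70.18
position: [0.464, 0.0664, 0.2444]
ee_rot: [0.964, -0.265, 0.0, 0.002]
contact_force: [0.8, -5.5, 1.2]
finger_gap: 0.211
grip_force: 30.0
```

>>> move_arm(plan=[0, 0, 0, 0, 0, 0, 0, 0, 0, 0, 0, 0, 0, 0, 0, 0, 0, 0, 0, 0, 0, 0, 0, 0, 0, 0, 0, 0, 0, 0], hand=0.8)

```text
time: 70.6
position: [0.4639, 0.0679, 0.2439]
ee_rot: [0.964, -0.265, -0.0, -0.0]
contact_force: [0.1, -0.2, 0.9]
finger_gap: 0.526
grip_force: 0.0
```

>>> move_arm(plan=[0, 0, 0, 0, 0, 0, 0, 0, -0.1, 0, 0, 0, 0, 0, -0.3, 0, 0, 0, 0, 0, -0.6, 0, 0, 0, 0, 0, -0.9, 0, 0, 0])

```text
time: 71.02
position: [0.4636, 0.0678, 0.3352]
ee_rot: [0.964, -0.265, -0.001, 0.0]
contact_force: [1.0, -0.1, 0.1]
finger_gap: 0.797
grip_force: 0.0
```

>>> move_arm(plan=[0, 0.5, -0.3, 0, 0, 0, 0, 0.9, -0.3, 0, 0, 0, 0, 1, -0.3, 0, 0, 0, 0, 1, -0.3, 0, 0, 0, 0, 1, -0.3, 0, 0, 0])

```text
time: 71.43
position: [0.413, -0.0188, 0.3651]
ee_rot: [0.964, -0.266, 0.001, -0.0]
contact_force: [-0.6, 0.6, -0.1]
finger_gap: 0.799
grip_force: 0.0
```

>>> move_arm(plan=[0, 0.5, 0, 0, 0, 0, 0, 0.9, 0, 0, 0, 0, 0, 1, 0, 0, 0, 0, 0, 1, 0, 0, 0, 0, 0, 1, 0, 0, 0, 0])

```text
time: 71.85
position: [0.3623, -0.1039, 0.364]
ee_rot: [0.964, -0.265, -0.0, -0.0]
contact_force: [1.2, 0.0, -0.3]
finger_gap: 0.799
grip_force: 0.0
```

>>> move_arm(plan=[0, 0.5, 0, 0, 0, 0, 0, 0.9, 0, 0, 0, 0, 0, 1, 0, 0, 0, 0, 0, 1, 0, 0, 0, 0, 0, 1, 0, 0, 0, 0])

```text
time: 72.27
position: [0.3116, -0.1896, 0.3639]
ee_rot: [0.964, -0.265, -0.0, -0.001]
contact_force: [0.0, 0.5, 0.3]
finger_gap: 0.796
grip_force: 0.0
```

```bash
python3 - <<'E'
from h import *
im=avg("scene",8); np.save("pics/s7.npy",im); t=avg("top",8); np.save("pics/t7.npy",t)
a=cv2.resize(im[180:270,280:390,::-1],(580,475),interpolation=cv2.INTER_CUBIC); b=cv2.resize(t[180:260,165:260,::-1],None,fx=2.2,fy=2.2)
o=np.zeros((475,790,3),np.uint8); o[:,:580]=a; o[:b.shape[0],580:580+b.shape[1]]=b
cv2.imwrite("pics/p7.png",np.clip(o*1.6,0,255).astype(np.uint8))
im=np.load("pics/s7.npy").astype(float); r=im[...,0]-np.maximum(im[...,1],im[...,2]); print(np.round(r[209:227,362:380]).astype(int))
print("ring",[c.reshape(-1,2).mean(0) for c in ringc(np.load("pics/s7.npy"))])
E
```

```text
[[ 6  7  5 10 34 54 49 51 50 51 53 52 30 11 -1  2  4  4]
 [ 3  4  6 27 52 50 49 51 48 52 53 43 17  8  1  2  5  2]
 [-2  1 18 50 52 49 49 49 50 51 40 20 15  1  1  4  4  3]
 [-1 10 43 54 50 50 50 50 52 44 24 19  5  7 12  6  3  3]
 [ 1 38 58 50 50 50 49 54 50 30 20  8 -4 28 62 29  2  4]
 [ 9 39 54 53 51 50 52 53 41 22 25 17  8 50 92 45  2  4]
 [16 27 40 53 53 52 50 42 22 22 30 39 41 58 60 12  2  4]
 [20 25 25 32 46 48 39 23 16  7 10 36 55 52 20  4  3  4]
 [24 24 25 24 25 27 26 22  6 -3 12 30 40 31  7  2  5  4]
 [26 24 25 25 27 25 23 14  2 -2  5 20 29  8  2  3  4  5]
 [26 24 26 26 26 25 16  4 -1 -1 -3  7 18  4  3  4  3  3]
 [25 25 24 26 26 19  7 -1 -1  1  0 -1  2  4  5  5  4  5]
 [20 24 26 25 21  9 -2  0 -1  1 -1 -3  0  1  2  5  5  5]
 [ 8 17 24 25 17 -1 -1 -1  1  1 -2 -3 -3 -5 -2  0  0  2]
 [ 1  2 12 15  4  1 -1  1  0  0 -2 -2 -1 -2 -2 -4 -5 -2]
 [ 2  3 -2  0 -1  0  0 -1  0 -1 -1  2  1  1 -1  0 -2 -2]
 [ 3  4  2  2  1 -1 -2 -1 -2 -2  1  0 -1 -1  1  1  0  0]
 [ 2  2  3  3  2  0  2  2  1  2 -2 -5 -4 -5 -1 -1 -4 -3]]
ring [array([360.79411765, 230.94117647])]
```

View pics/p7.png

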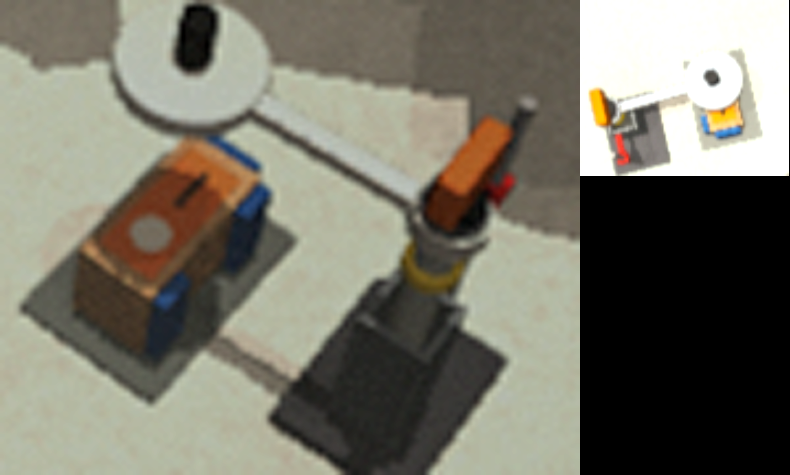

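The final picture shows the stack flush with the fences, and the lamp disc over the middle of the stack in the top view. The grip is locked, and the ring is clear at crop (433,265). I make one last numeric ring-height check.

```bash
python3 - <<'E'
from h import *
im=np.load("pics/s7.npy").astype(float); y=(im[...,0]+im[...,1])/2-im[...,2]
print(np.round(y[222:238,352:371]).astype(int))
c,s=np.cos,np.sin
for z in(.160,.165):
  e=CI["scene"]["eye"][:2]-AX; u=e/np.hypot(*e); v=np.array([-u[1],u[0]])
  for h in(-.005,.005): print(z,h,"sides",proj("scene",[*(AX+.016*v),z+h]).round(1),proj("scene",[*(AX-.016*v),z+h]).round(1),"front",proj("scene",[*(AX+.016*u),z+h]).round(1))
E
```

```text
[[15 15 14 14 11  6  6  8  5  2  8 16 23 26 14  0  0  0  0]
 [15 14 14 14 11  6  4  6  6  4  2  3 13 16  5  0  2  0  2]
 [14 14 12 12 12 10  8  4  5  6  4  4  1  1  2  1  1  4  6]
 [13 12 12 13 14 18 16  4  6  7  6  8  7  5  6  6  6  6  7]
 [12 10 11 10 16 30 27  4  6  6  5  6  6  8  8 10 10  8  6]
 [12 11 10 10 16 44 29  0  4  6  5  6  6  6  6  4  6  6  8]
 [12 10 11 12 24 44 22  1  3  4  6  6  6  6  4  6  8  7 12]
 [12 13 11 12 32 43 26  2  4  4  4  6  4  7 14 22 13 10 11]
 [12 12 12 11 24 38 36 12  6  3  4  3  4 10 35 37 12 10 11]
 [14 14  7  6 15 31 42 36 24 12  8  8 11 24 46 30 12 12 13]
 [10  8  4  2 10 26 36 44 45 36 27 30 35 39 41 18 10 13 12]
 [ 2  2  2  3  6 16 28 36 38 42 43 44 42 38 24  8 12 14 12]
 [ 2  3  1  3  3  7 17 26 32 34 36 38 32 21  8  9 14 13 12]
 [ 2  2  1  3  2  3  5 12 18 21 21 18 14  6  5 12 13 12 11]
 [ 2  2  2  4  4  4  3  2  3  4  3  2  2  2  8 12 12 10 10]
 [ 2  2  2  2  4  4  4  6  4  4  4  2  2  2  4  8  9 10  8]]
0.16 -0.005 sides [366.1 232.8] [354.9 228.4] front [358.7 235.1]
0.16 0.005 sides [366.9 231. ] [355.6 226.5] front [359.4 233.2]
0.165 -0.005 sides [366.5 231.9] [355.3 227.5] front [359.1 234.2]
0.165 0.005 sides [367.3 230. ] [356.  225.5] front [359.8 232.3]
```

```bash
python3 -c "
from station import env
print(env.job_done())"
```

```text
the job is handed in; nothing more can be done
None
```

I handed the job in at about 73 s with all five boards stacked flush to the fences, the mast raised and locked, and the lamp swung over the stack; I measured the ring as level with the pointer to within about 2 mm, partly by estimate because the pointer's tip stayed hidden in the scene view, and the fingertips once pressed on the table at about 90 N.

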